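# Set out the staining line between timer and jar

### The job

Set out the staining line on the grey mat: from the things standing loose round the mat, stand the purple, the clear and the red dropper bottle upright in one straight row on the line between the timer and the white jar, evenly spaced from the timer to the jar (centre to centre), the purple one next to the timer, the clear one in the middle and the red one next to the jar. Lay the small cover slip box flat on the mat straight behind the clear bottle (on the side away from the robot, square to the row), at the same spacing as the row. The single brown bottle near them is not needed: leave it standing where it is, as also the four stock bottles huddled at the back left.

Things in the scene. Friction and masses are not known exactly. Their poses are not given: they have to be found in the camera images.
- purple_mid (a point): Purple glass dropper bottle with a black bulb and a white label. 34 mm across, 107 mm tall with its dropper bulb; straight body 66 mm tall, narrow dropper above. Point: on its axis, half-way up, 53 mm above its underside. Its z axis points up. Loose, 50 to 110 g. (Not the one in the fixed huddle of four at the back left.)
- clear_mid (a point): Clear, colourless glass dropper bottle with a red bulb and a white label. 34 mm across, 107 mm tall with its dropper bulb; straight body 66 mm tall, narrow dropper above. Point: on its axis, half-way up, 53 mm above its underside. Its z axis points up. Loose, 50 to 110 g. (Not the one in the fixed huddle of four at the back left.)
- red_mid (a point): Red glass dropper bottle with a black bulb and a white label. 34 mm across, 107 mm tall with its dropper bulb; straight body 66 mm tall, narrow dropper above. Point: on its axis, half-way up, 53 mm above its underside. Its z axis points up. Loose, 50 to 110 g. (Not the one in the fixed huddle of four at the back left.)
- brown_mid (a point): Brown glass dropper bottle with a black bulb and a white label; not needed, stays where it is. 34 mm across, 107 mm tall with its dropper bulb; straight body 66 mm tall, narrow dropper above. Point: on its axis, half-way up, 53 mm above its underside. Its z axis points up. Loose, 50 to 110 g. (Not the one in the fixed huddle of four at the back left.)
- slips_mid (a point): Small white cover slip box, 34 x 34 x 14 mm, with a printed label on top, lying flat on the worktop. Point: its centre, 7 mm above its underside. x and y axes run along its sides, z points up. Loose, 20 to 45 g.
- row_mid (a point): Flat grey staining mat with a thin dark border, 350 mm long, 145 mm wide, 4 mm thick, fixed to the worktop. Point: on its top face, half-way between the timer and the jar, where the clear bottle goes. Its y axis is the row line: timer and jar stand at y = +140 and -140 mm (either at either end). x points across it, away from the robot (mat spans x = -45 to 100 mm), z up.
- timer_mid (a point): Cream wind-up timer with a dark blue dial, 62 x 68 mm, 46 mm high, fixed at one end of the row line. Point: its centre, 23 mm above the mat.
- jar_mid (a point): White round reagent jar with a white ribbed screw lid, 70 mm across, 75 mm high, fixed at the other end of the row line. Point: its centre, 37 mm above the mat.
- microscope: White microscope on the robot's right front with a screen on top: an obstacle, never moves. Point: under its middle, on the worktop. Its foot and stage reach 0.2 m round this point below z = 0.45 m; its screen hangs from z = 0.48 to 0.68 m, from y = -0.25 to +0.04 m at x = 0.33 to 0.42 m. The arm may start on its right and must fold back high over the base to pass to the left.

How it is judged (in metres and radians):
At the end, for the whole second after the job is handed in: All three bottles upright at rest on the mat within 14 mm of the row line, between timer and jar: clear within 14 mm of the middle, purple 57 to 83 mm from the timer, red 57 to 83 mm from the jar; slip box flat at rest on the mat, 55 to 85 mm behind the clear bottle, within 15 mm sideways (x of purple_mid in the frame of row_mid between -0.014 and 0.014 m and z of purple_mid in the frame of row_mid between 0.048 and 0.058 m and angle between each of purple_mid, red_mid, clear_mid, slips_mid's own z axis and vertical below 0.1 rad and linear speed of each of purple, red, clear, slips below 0.02 m/s and horizontal distance between purple_mid and timer_mid between 0.057 and 0.083 m and horizontal distance between each of purple_mid, red_mid and row_mid below 0.09 m and x of red_mid in the frame of row_mid between -0.014 and 0.014 m and z of red_mid in the frame of row_mid between 0.048 and 0.058 m and horizontal distance between red_mid and jar_mid between 0.057 and 0.083 m and x of clear_mid in the frame of row_mid between -0.014 and 0.014 m and z of clear_mid in the frame of row_mid between 0.048 and 0.058 m and horizontal distance between clear_mid and row_mid below 0.014 m and horizontal distance between slips_mid and clear_mid between 0.055 and 0.085 m and y of slips_mid in the frame of row_mid between -0.015 and 0.015 m and x of slips_mid in the frame of row_mid above 0.04 m and z of slips_mid in the frame of row_mid between 0.003 and 0.011 m); the robot touches nothing.
It fails at once if the brown bottle is shifted by more than 20 mm or tipped (distance of brown_mid from where it was at the start of the episode above 0.02 m or angle between brown_mid's own z axis and vertical above 0.5 rad).
It also fails if it takes over 115 s, if anything falls off the work surface, if the arm or the gripper's body presses on something with over 40 N, if the wrist force passes 120 N, or if a joint passes its speed limit or range.

### The arm

A 6-joint arm with a two-finger parallel gripper is mounted at the origin on a cart in front of the work surface, level with it; the furniture and walls round the work are solid. World frame = base frame: x ahead of the robot, y to its left, z up, the work surface at z = 0. Lengths are in mm, angles in rad, forces in N, time in s.
With the tool pointing down it reaches from about 375 to 825 mm from the base axis. Payload 5.5 kg.
Tool frame: the origin (TCP) lies at the very end of the fingers, on their centre line; the grasp point (between the pads) lies 19 mm behind it; x points along the fingers, y is the direction in which the jaws open and shut, and the axes are right-handed (so a half turn about x gives the same grasp; the last joint's range is limited). The gripper opens to 85 mm and grips with 20 to 120 N. Pads are 22 mm wide; open, the fingers measure 114 mm over their backs; the gripper's body (76 mm by 85 mm) begins 54 mm behind the grasp point. The pads swing forward as they close: fully open they stand 13 mm farther back than shut.
Start: joints at [-1.329, 0.314, -0.047, 1.21, 0, 1.571], TCP at [143.667, -582.541, 231.299] pointing down, gripper open.
Joint ranges: [-2.67, 2.67], [-0.69, 1.73], [-1.03, 1.25], [-2.08, 2.16], [-1.42, 1.45], [-3.14, 3.14]. Speed limits (rad/s): [2.39, 2.39, 3.01, 3.14, 3.14, 3.14].

### API

Orientations are given as a rotation vector (axis times angle).
In Python, from station import r gives the robot as it stands. The module is installed in compiled form; this text tells all that it offers.
- The arm moves only by the tool send_rows, never from a script. Its argument "plan" is one flat list of numbers, 7 for each row, row after row: the shift along the tool's x, y, z in cm, then the turn, a rotation vector about the tool's x, y, z in rad, then the gripper command: -1 is fully open, 1 is shut, values between are in proportion. In form: [tx, ty, tz, rx, ry, rz, hand, tx, ty, tz, rx, ry, rz, hand, ...]. A call has 1 to 20 rows; each row shifts and turns the pose as measured when the row begins, along the tool's axes as they then stand; what a row does not reach is not made up. A row lasts 1/10 s, in which the tool goes at most 50 mm and 8.59 degrees, less where a joint would pass 70% of its speed; a pose out of reach is approached as far as the arm can. A call with a gripper value outside its range is refused whole. The fingers move at their own pace and stop on an object; "squeeze" is the grip in N (left out, the last holds). Time passes only in rows, so rows that do not move let the fingers close. It gives the time, the measured TCP pose, the force and the opening at its end, in the units of the state.
- r.get_state(): the state, without advancing time (a new reading comes with each control period).
- r.snapshot(name): name is "side" or "top" or "wrist"; returns the picture (420x560x3 uint8, blue, green, red); there is no depth.
- r.camera_model(name): a dict with "mtx" (3x3 intrinsics, pixels), "R" (3x3) and "t" (3): a world point X has camera coordinates R X + t. Camera axes: x right, y down, z forward; pixel columns grow to the right and rows downward; lengths in mm; the calibration is good to about 2 mm. A picture is of the moment at which its call begins: read the wrist's pose just before it. camera_model takes no time and is no camera call; for the wrist camera it gives the pose at the moment of the call.
- r.job_done(): hands the job in, once; it reports no verdict.
Trained networks look in the newest picture that a camera, given by its name, has taken for a name from the list of things; names that differ only in an ending like _2 or _b are one class to them, and where a whole thing is asked for, a point or a joint stands for the part that bears it (a point fixed in the world has none). Each returns a list of dicts, best first, with "p" (0 to 1); they miss things now and then, are a little off and sometimes report something else, mostly with a low value. They report only what shows in the picture. A call takes as long as a camera call.
- r.search_frame(label, camera): "location" ([column, row] in pixels, amid what is visible of it).
The state is a dict: "time": time; "joint_positions": joint angles; "qvel": joint speeds; "effort": joint torques, N m; "tool_pos": TCP position; "tool_rot": TCP orientation; "wrist_force": force on the tool from outside, world axes, zero at the start; "torque": the same for the moment, N m; "opening": finger opening in mm.
Only numpy, scipy, OpenCV 4.12 (cv2) and the standard library are available. Lean on these libraries where they do the work, as an engineer would, in place of code of your own. Each camera call takes 0.05 s, during which the arm holds its last target.

## Working session

There is one attempt and no reset: what is moved stays moved. The work goes in short steps, Python scripts to look and compute and a tool call to move; the robot and the scene stay as the last step left them, time stands still between calls to the robot, and variables do not carry over. Pictures are saved under pics/ and viewed, and the job is handed in when it is done.

Besides the shell and the picture viewer there is one more tool, called after "Emit:" as a command line: name --argument value ..., lists and objects as JSON in quotes. send_rows: Moves the arm, as the interface text tells. Its arguments: {"type":"object","properties":{"plan":{"type":"array"},"squeeze":{"type":"number"}},"required":["plan"]}

```bash
mkdir -p pics; python3 - <<'E'
from station import r
import cv2,numpy as np
s=r.get_state();print({k:np.round(v,3).tolist() for k,v in s.items()})
for n in ["side","top","wrist"]:
    cv2.imwrite(f"pics/{n}0.png",r.snapshot(n))
    m=r.camera_model(n);print(n,np.round(m["mtx"],1).tolist(),np.round(m["R"],3).tolist(),np.round(m["t"],1).tolist(), np.round(-np.array(m["R"]).T@m["t"]))
for c in ["top","side"]:
  for l in ["purple_mid","clear_mid","red_mid","brown_mid","slips_mid","row_mid","timer_mid","jar_mid"]:
    print(c,l,[(np.round(d["location"]).tolist(),round(d["p"],2)) for d in r.search_frame(l,c)[:3]])
print(r.get_state()["time"])
E
```

```text
{'time': 0.0, 'joint_positions': [-1.329, 0.314, -0.048, 1.21, -0.0, 1.571], 'qvel': [-0.0, 0.001, 0.001, -0.0, -0.002, -0.002], 'effort': [-0.001, -53.959, 33.975, 0.019, -0.0, -0.0], 'tool_pos': [143.517, -581.973, 230.437], 'tool_rot': [2.093, 0.256, -2.094], 'wrist_force': [-0.07, -0.192, -0.067], 'torque': [0.04, -0.028, -0.024], 'opening': 85.402}
side [[503.9, 0.0, 279.6], [0.0, 503.9, 208.9], [0.0, 0.0, 1.0]] [[-0.985, -0.169, -0.023], [-0.051, 0.419, -0.907], [0.163, -0.892, -0.421]] [523.6, 14.2, 1349.9] [ 296. 1287.  594.]
top [[452.0, 0.0, 284.0], [0.0, 452.0, 199.6], [0.0, 0.0, 1.0]] [[-0.027, -0.999, -0.02], [-0.984, 0.03, -0.175], [0.176, 0.015, -0.984]] [186.9, 469.0, 892.9] [310. 159. 965.]
wrist [[361.8, 0.0, 280.7], [0.0, 361.8, 209.7], [0.0, 0.0, 1.0]] [[0.24, -0.971, -0.001], [-0.917, -0.227, 0.329], [-0.32, -0.078, -0.944]] [-599.6, -41.9, 380.4] [ 227. -562.  372.]
top purple_mid [([344.0, 224.0], 0.72), ([261.0, 228.0], 0.6)]
top clear_mid [([217.0, 254.0], 0.62)]
top red_mid [([184.0, 241.0], 0.86)]
top brown_mid [([293.0, 149.0], 0.6), ([343.0, 224.0], 0.49)]
top slips_mid [([298.0, 223.0], 0.79)]
top row_mid [([234.0, 158.0], 0.8)]
top timer_mid [([292.0, 149.0], 0.81)]
top jar_mid [([168.0, 187.0], 0.91)]
side purple_mid [([313.0, 230.0], 0.77)]
side clear_mid [([328.0, 253.0], 0.88)]
side red_mid [([306.0, 267.0], 0.56), ([314.0, 230.0], 0.55)]
side brown_mid [([318.0, 197.0], 0.81)]
side slips_mid []
side row_mid [([230.0, 257.0], 0.58)]
side timer_mid [([248.0, 220.0], 0.76)]
side jar_mid [([258.0, 268.0], 0.94), ([228.0, 256.0], 0.61)]
0.95
```

```bash
python3 - <<'E'
import cv2
a=cv2.imread("pics/top0.png");b=cv2.imread("pics/side0.png")
cv2.imwrite("pics/top0z.png",cv2.resize(a[90:300,110:390],(800,600),interpolation=2))
cv2.imwrite("pics/side0z.png",cv2.resize(b[140:320,170:410],(800,600),interpolation=2))
E
```

```text
(no output)
```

View pics/top0.png

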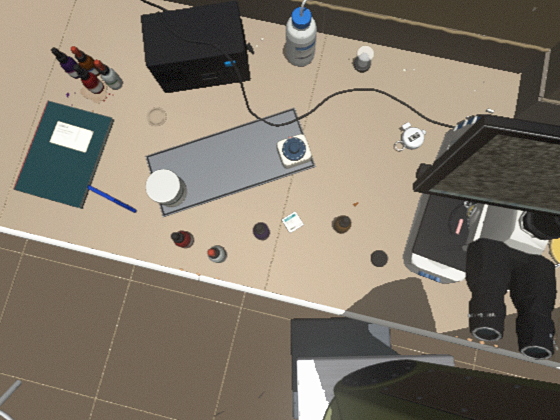

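View pics/top0z.png

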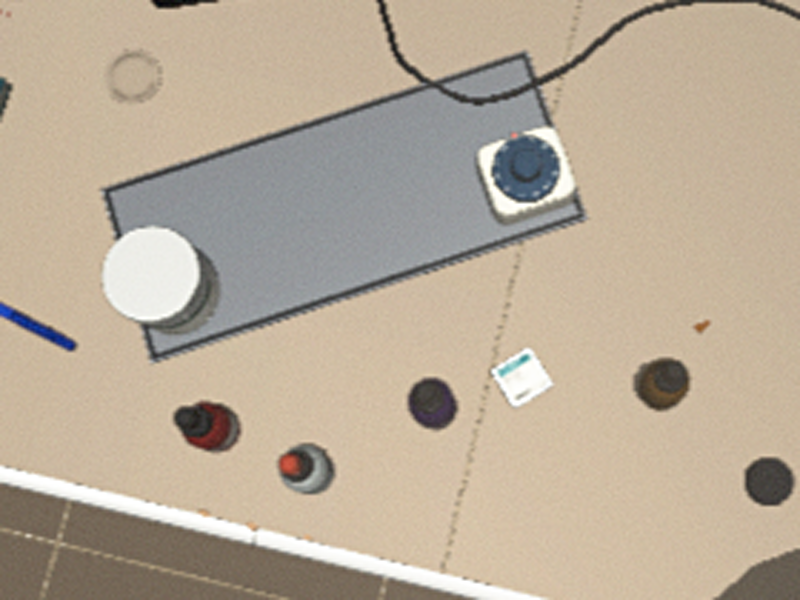

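View pics/side0.png

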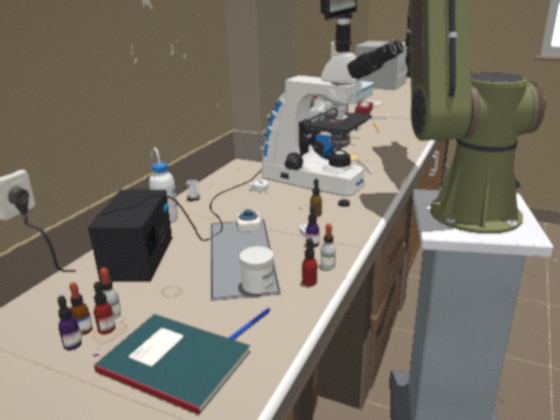

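View pics/side0z.png

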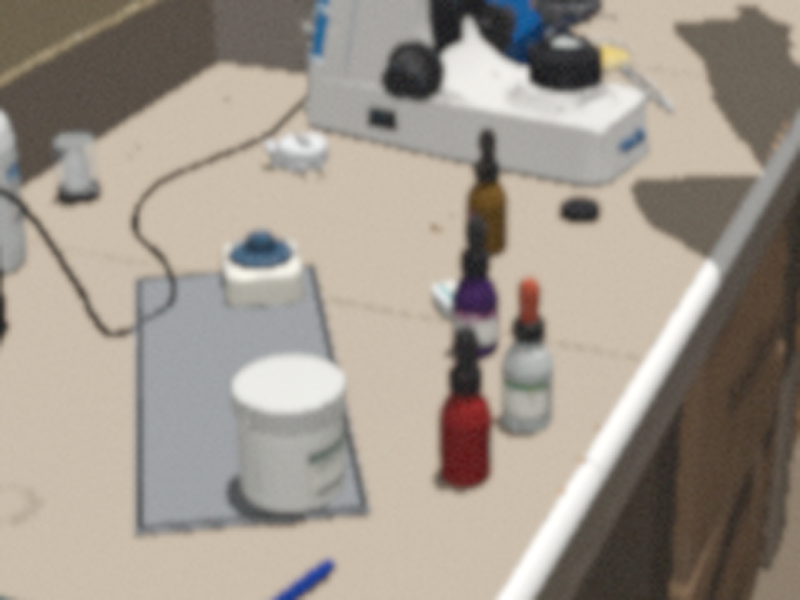

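```bash
cat > h.py <<'E'
from station import r
import cv2,numpy as np
from scipy.spatial.transform import Rotation as Ro
CM={n:{k:np.array(v,float) for k,v in r.camera_model(n).items()} for n in ("top","side")}
def bp(n,uv,z,m=None):
    m=m or CM[n]
    R,t=np.array(m["R"]),np.array(m["t"]).ravel()
    d=R.T@np.linalg.inv(m["mtx"])@np.array([uv[0],uv[1],1.]);c=-R.T@t
    return c+d*(z-c[2])/d[2]
def pr(n,X,m=None):
    m=m or CM[n]
    p=(np.atleast_2d(X)@np.array(m["R"]).T+np.array(m["t"]).ravel())@np.array(m["mtx"]).T
    return p[:,:2]/p[:,2:]
E
python3 - <<'E'
from h import *
zt=lambda p:(p[0]/2.857+110,p[1]/2.857+90)
zs=lambda p:(p[0]/3.3333+170,p[1]/3.3333+140)
for c in [(107,190),(527,53),(583,216),(154,358)]: print("mat",np.round(bp("top",zt(c),4)))
for c in [(140,280),(137,530),(365,512),(315,268)]: print("matS",np.round(bp("side",zs(c),4)))
print("jar top",bp("top",zt((152,274)),75).round(), bp("side",zs((290,382)),75).round())
print("timer",bp("top",zt((526,167)),46).round(),bp("side",zs((262,243)),50).round())
for n,a,b in [("red",(187,419),(466,338)),("clear",(291,463),(529,288)),("purple",(432,392),(476,222)),("brown",(672,377),(487,137))]:
    print(n,bp("top",zt(a),104).round(),bp("side",zs(b),106).round())
print("slip",bp("top",zt((521,377)),14).round(), [bp("top",zt(p),14).round() for p in [(492,372),(529,349),(552,381),(518,404)]])
E
```

```text
mat [587. 473.   4.]
mat [688. 145.   4.]
mat [555. 106.   4.]
mat [455. 434.   4.]
matS [685. 152.   4.]
matS [589. 480.   4.]
matS [455. 442.   4.]
matS [552. 114.   4.]
jar top [504. 416.  75.] [506. 413.  75.]
timer [583. 149.  46.] [581. 169.  50.]
red [398. 382. 104.] [398. 400. 106.]
clear [366. 312. 104.] [366. 329. 106.]
purple [411. 218. 104.] [411. 233. 106.]
brown [416.  57. 104.] [420.  74. 106.]
slip [431. 157.  14.] [array([435., 179.,  14.]), array([452., 151.,  14.]), array([427., 135.,  14.]), array([411., 160.,  14.])]
```

```bash
python3 - <<'E'
from h import *
s=r.get_state();M=Ro.from_rotvec(s["tool_rot"]).as_matrix();print(M.round(3));print(s["tool_pos"])
E
```

```text
[[ 0.     0.239 -0.971]
 [-0.    -0.971 -0.239]
 [-1.     0.    -0.   ]]
[ 143.66045936 -582.54427748  231.3114887 ]
```

View pics/wrist0.png

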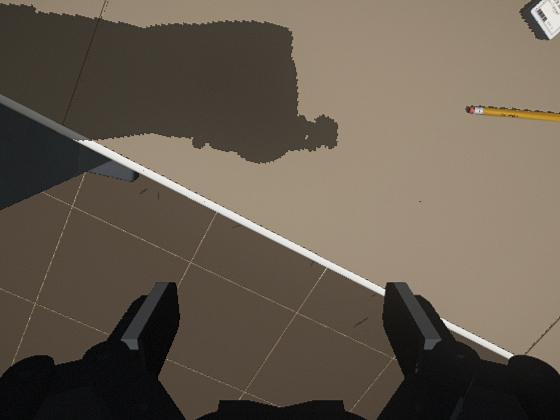

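Emit:
send_rows --plan '[-4,0,0,0,0,0,-1,-4,0,0,0,0,0,-1,-4,0,0,0,0,0,-1,-4,0,0,0,0,0,-1,-4,0,0,0,0,0,-1]'

```text
time: 1.45
tool_pos: [142.8, -579.0, 430.3]
tool_rot: [2.097, 0.27, -2.101]
wrist_force: [0.4, -1.3, 0.2]
opening: 85.8
```

```bash
python3 - <<'E'
from h import *
s=r.get_state();print(s["time"],s["tool_pos"].tolist(),s["joint_positions"],s["qvel"])
E
```

```text
1.45 [142.78699971239607, -578.9792049008553, 430.32803963076486] [-1.32899700e+00  3.35541115e-01  4.32400138e-01  1.68205406e+00
 -1.03542305e-05  1.57082546e+00] [-6.16262152e-04  2.12649378e-01  1.24753279e+00  1.02756832e+00
 -1.58025987e-03  4.25111511e-04]
```

Emit:
send_rows --plan '[-3,-3,0,0,0,0,-1,-3,-3,0,0,0,0,-1,-3,-3,0,0,0,0,-1,-3,-3,0,0,0,0,-1]'

```text
time: 1.85
tool_pos: [114.4, -463.6, 555.8]
tool_rot: [2.097, 0.27, -2.101]
wrist_force: [0.6, -0.7, 0.1]
opening: 85.1
```

```bash
python3 - <<'E'
from h import *
s=r.get_state();print(s["time"],s["tool_pos"].tolist(),s["joint_positions"],s["qvel"])
E
```

```text
1.85 [114.35075695481922, -463.60082877853694, 555.7686644119701] [-1.32895907e+00  1.86418614e-01  5.39391376e-01  1.93760736e+00
 -9.61839778e-06  1.57081580e+00] [-5.61750605e-04 -3.03017736e-01  4.18995846e-01  7.19032237e-01
 -7.42941715e-04  4.62592329e-04]
```

Emit:
send_rows --plan '[-3,-4,0,0,0,0.08,-1,-3,-4,0,0,0,0.08,-1,-3,-4,0,0,0,0.08,-1,-3,-4,0,0,0,0.08,-1]'

```text
time: 2.25
tool_pos: [73.9, -299.6, 656.8]
tool_rot: [1.983, -0.068, -1.909]
wrist_force: [1.2, -0.2, 1.4]
opening: 85.3
```

```bash
python3 - <<'E'
from h import *
s=r.get_state();print(s["time"],s["tool_pos"].tolist(),s["joint_positions"],np.hypot(*s["tool_pos"][:2]))
from scipy.optimize import least_squares
D=[(600,231.3,.314,.361,1.571),(596.3,430.3,.33554,.33554-.4324,.33554-.4324+1.68205),(477.5,555.8,.18642,.18642-.53939,.18642-.53939+1.93761)]
q=s["joint_positions"];D.append((np.hypot(*s["tool_pos"][:2]),s["tool_pos"][2],q[1],q[1]-q[2],q[1]-q[2]+q[3]))
D=np.array(D);np.save("D.npy",D)
def f(p,D=D):
    L1,Lx,Ly,T,h,c=p;R,Z,a,b,g=D.T
    return np.r_[c+L1*np.sin(a)+Lx*np.cos(b)+Ly*np.sin(b)+T*np.cos(g)-R,h+L1*np.cos(a)-Lx*np.sin(b)+Ly*np.cos(b)-T*np.sin(g)-Z]
o=least_squares(f,[500,440,60,300,200,50]);print(o.x.round(1),o.fun.round(1))
E
```

```text
2.25 [73.88557540081989, -299.5844732303267, 656.7878979373058] [-1.32904208e+00 -2.91730795e-01  3.20795613e-01  1.87291764e+00
  4.39902754e-05  1.57079933e+00] 308.56107151259795
[522.4 440.3  75.6 464.8 284.    0. ] [-0.   0.  -0.   0.  -0.   0.1 -0.  -0. ]
```

Emit:
send_rows --plan '[-2.8,-4.1,0,0,0,0.04,-1,-2.8,-4.1,0,0,0,0.04,-1,0,0,0,0,0,0,-1]'

```text
time: 2.55
tool_pos: [48.9, -198.3, 688.6]
tool_rot: [1.94, -0.169, -1.843]
wrist_force: [0.9, -0.7, 0.4]
opening: 85.3
```

```bash
cat > st.py <<'E'
from h import *
s=r.get_state();p=s["tool_pos"];q=s["joint_positions"];print(round(s["time"],2),p.round(1),q.round(3),"r",np.hypot(*p[:2]).round(1),"pitch",round(q[1]-q[2]+q[3],3),"az",np.arctan2(p[1],p[0]).round(3))
print(Ro.from_rotvec(s["tool_rot"]).as_matrix().round(3).tolist(), s["wrist_force"].round(1),s["opening"])
E
python3 st.py
```

```text
2.55 [  48.9 -198.3  688.6] [-1.329 -0.478  0.311  1.944 -0.     1.571] r 204.2 pitch 1.155 az -1.329
[[0.097, 0.219, -0.971], [-0.392, -0.888, -0.24], [-0.915, 0.404, 0.0]] [ 0.9 -0.7  0.4] 85.34573945632573
```

Emit:
send_rows --plan '[-0.08,-0.18,-2.86,-0.128,0.057,0,-1,-0.08,-0.18,-2.86,-0.128,0.057,0,-1,-0.08,-0.18,-2.86,-0.128,0.057,0,-1,-0.08,-0.18,-2.86,-0.128,0.057,0,-1,-0.08,-0.18,-2.86,-0.128,0.057,0,-1,-0.08,-0.18,-2.86,-0.128,0.057,0,-1]'

```text
time: 3.15
tool_pos: [180.2, -90.7, 691.7]
tool_rot: [1.62, 0.559, -1.247]
wrist_force: [-0.2, -0.7, -0.1]
opening: 85.5
```

```bash
python3 st.py
```

```text
3.15 [180.2 -90.7 691.7] [-0.418 -0.486  0.314  1.942 -0.029  1.622] r 201.7 pitch 1.143 az -0.466
[[0.367, 0.809, -0.459], [-0.195, -0.416, -0.888], [-0.909, 0.416, 0.005]] [-0.2 -0.7 -0.1] 85.54089582148573
```

Emit:
send_rows --plan '[-0.08,-0.18,-2.86,-0.128,0.057,0,-1,-0.08,-0.18,-2.86,-0.128,0.057,0,-1,-0.08,-0.18,-2.86,-0.128,0.057,0,-1,-0.08,-0.18,-2.86,-0.128,0.057,0,-1,-0.08,-0.18,-2.86,-0.128,0.057,0,-1,-0.08,-0.18,-2.86,-0.128,0.057,0,-1,-0.08,-0.18,-2.86,-0.128,0.057,0,-1,0,0,0,0,0,0,-1]'

```text
time: 3.95
tool_pos: [173.3, 112.4, 690.3]
tool_rot: [1.037, 1.189, -0.465]
wrist_force: [-0.4, 0.0, 0.6]
opening: 85.6
```

```bash
python3 st.py
```

```text
3.95 [173.3 112.4 690.3] [ 0.659 -0.476  0.314  1.942 -0.052  1.658] r 206.6 pitch 1.151 az 0.575
[[0.353, 0.771, 0.53], [0.208, 0.487, -0.848], [-0.912, 0.41, 0.012]] [-0.4  0.   0.6] 85.62489156482015
```

```bash
cat > plan.py <<'E'
import sys
from h import *
def Rt(psi):
    c,s=np.cos(psi),np.sin(psi);return np.array([[0,c,s],[0,s,-c],[-1,0,0.]])
def go(P,psi,n=None,hand=-1,prn=True):
    s=r.get_state();p=s["tool_pos"];M=Ro.from_rotvec(s["tool_rot"]);T=Ro.from_matrix(Rt(psi))
    P=np.array(P,float);d=P-p;w=(M.inv()*T).as_rotvec();ang=np.linalg.norm(w)
    if n is None:n=int(np.ceil(max(np.linalg.norm(d)/40,ang/.12)))
    print("n",n,"d",d.round(1),"ang",ang.round(3))
    rows=[]
    for i in range(n):
        Mi=M*Ro.from_rotvec(w*i/n);rows.append(np.r_[Mi.inv().apply(d/n)/10,w/n].round(3))
    for x in rows: print(*x,hand,sep=", ")
if __name__=="__main__":
    a=[float(x) for x in sys.argv[1:5]];go(a[:3],a[3],int(sys.argv[5]) if len(sys.argv)>5 else None)
E
python3 plan.py 420 215 300 0.297
```

```text
n 12 d [ 246.7  102.6 -390.3] ang 0.497
3.871, 0.669, 0.324, 0.022, -0.004, -0.035, -1
3.846, 0.811, 0.294, 0.022, -0.004, -0.035, -1
3.816, 0.952, 0.261, 0.022, -0.004, -0.035, -1
3.781, 1.091, 0.225, 0.022, -0.004, -0.035, -1
3.741, 1.227, 0.187, 0.022, -0.004, -0.035, -1
3.696, 1.361, 0.145, 0.022, -0.004, -0.035, -1
3.646, 1.493, 0.101, 0.022, -0.004, -0.035, -1
3.592, 1.622, 0.054, 0.022, -0.004, -0.035, -1
3.533, 1.747, 0.005, 0.022, -0.004, -0.035, -1
3.469, 1.87, -0.047, 0.022, -0.004, -0.035, -1
3.401, 1.989, -0.101, 0.022, -0.004, -0.035, -1
3.329, 2.104, -0.158, 0.022, -0.004, -0.035, -1
```

Emit:
send_rows --plan '[3.9,0.7,0.3,0.022,-0.004,-0.035,-1,3.8,0.8,0.3,0.022,-0.004,-0.035,-1,3.8,1.0,0.3,0.022,-0.004,-0.035,-1,3.8,1.1,0.2,0.022,-0.004,-0.035,-1,3.7,1.2,0.2,0.022,-0.004,-0.035,-1,3.7,1.4,0.1,0.022,-0.004,-0.035,-1,3.6,1.5,0.1,0.022,-0.004,-0.035,-1,3.6,1.6,0.1,0.022,-0.004,-0.035,-1,3.5,1.7,0,0.022,-0.004,-0.035,-1,3.5,1.9,0,0.022,-0.004,-0.035,-1,3.4,2.0,-0.1,0.022,-0.004,-0.035,-1,3.3,2.1,-0.2,0.022,-0.004,-0.035,-1,0,0,0,0,0,0,-1]'

```text
time: 5.25
tool_pos: [441.0, 196.4, 286.5]
tool_rot: [1.025, 1.311, -1.04]
wrist_force: [-0.5, -0.6, -0.6]
opening: 85.2
```

```bash
python3 st.py; python3 - <<'E'
from h import *
m=r.camera_model("wrist");im=r.snapshot("wrist");cv2.imwrite("pics/w1.png",im)
for l in ["purple_mid","clear_mid","slips_mid","red_mid","brown_mid"]:
    for d in r.search_frame(l,"wrist")[:2]: print(l,np.round(d["location"]),round(d["p"],2))
for n,(x,y) in dict(purple=(411,218),slip=(431,157),clear=(366,312),brown=(416,57)).items():
    print(n,[pr(None,[x,y,z],m)[0].round().tolist() for z in (0,66,107)])
E
```

```text
5.25 [441.  196.4 286.5] [ 0.422  0.081 -0.209  1.289 -0.005  1.756] r 482.7 pitch 1.578 az 0.419
[[-0.005, 0.972, 0.235], [-0.007, 0.235, -0.972], [-1.0, -0.007, 0.006]] [-0.5 -0.6 -0.6] 85.21379343020782
purple_mid [262. 132.] 0.73
clear_mid [236.  31.] 0.65
slips_mid [268. 188.] 0.66
red_mid [236. 272.] 0.73
brown_mid [234. 273.] 0.75
purple [[261.0, 133.0], [257.0, 142.0], [254.0, 150.0]]
slip [[266.0, 186.0], [263.0, 203.0], [261.0, 217.0]]
clear [[239.0, 37.0], [231.0, 29.0], [224.0, 22.0]]
brown [[238.0, 255.0], [231.0, 281.0], [226.0, 302.0]]
```

View pics/w1.png

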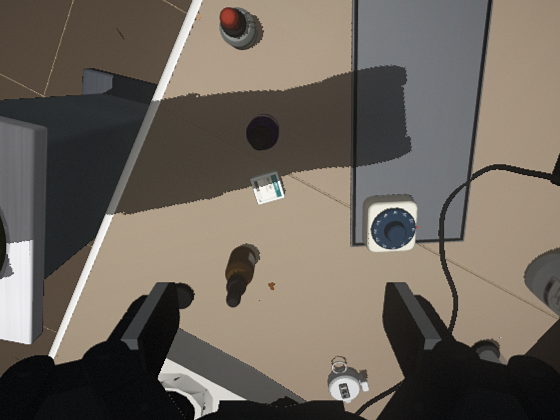

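```bash
python3 - <<'E'
from h import *
im=cv2.imread("pics/w1.png")
c=im[0:240,180:500];c=np.clip(c.astype(float)*1.8,0,255).astype(np.uint8)
cv2.imwrite("pics/w1z.png",cv2.resize(c,(800,600),interpolation=2))
E
```

```text
(no output)
```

View pics/w1z.png

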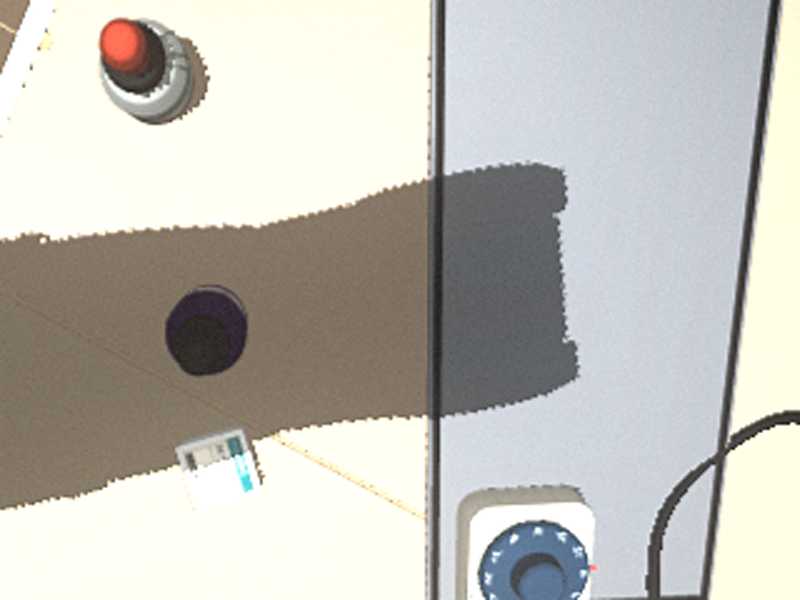

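```bash
python3 - <<'E'
from h import *
m=r.camera_model("wrist")
f=lambda p,z:bp(None,(180+p[0]/2.5,p[1]/2.5),z,m).round(1)[:2]
print("purple",f((203,343),104),f((208,326),60),"clear",f((122,45),104),f((146,78),55))
print("slip",f((220,470),14),[f(p,14) for p in [(178,449),(239,430),(262,487),(200,512)]])
print("timer",f((538,577),46)); print("mat near edge",f((433,0),4),f((433,500),4)," far",f((778,0),4),f((708,590),4))
E
```

```text
purple [415.8 231.4] [415.7 232.1] clear [368.6 319.4] [372.  316.3]
slip [436.3 160.5] [array([414.3, 166. ]), array([440.6, 182. ]), array([458.1, 157. ]), array([431.6, 137.3])]
timer [591.4 154.4]
mat near edge [476.9 379.1] [544.2 167.9]  far [618.4 414.2] [698.7 154.8]
```

```bash
python3 - <<'E'
from h import *
a=cv2.imread("pics/top0.png");b=cv2.imread("pics/side0.png");w=cv2.imread("pics/w1.png")
m=r.camera_model("wrist")
print(bp("top",(261,228),53).round(),bp("side",(313,230),53).round(),bp("top",(217,254),53).round(),bp("side",(328,253),53).round(),bp("top",(184,241),53).round())
def ov(im,n,m,x0,y0,w_,h_,sc,cands,out):
    c=cv2.resize(im[y0:y0+h_,x0:x0+w_],None,fx=sc,fy=sc,interpolation=2)
    c=np.clip(c.astype(float)*1.6,0,255).astype(np.uint8)
    for (x,y),col in cands:
        for z,rr in ((0,17),(60,17),(107,5)):
            t=np.linspace(0,6.3,40);X=np.c_[x+rr*np.cos(t),y+rr*np.sin(t),0*t+z]
            p=((pr(n,X,m)-[x0-.5,y0-.5])*sc*8).astype(int)
            cv2.polylines(c,[p],True,col,1,cv2.LINE_AA,3)
    cv2.imwrite(out,c)
Y=(0,255,255);G=(0,255,0)
ov(a,"top",None,165,210,110,65,7,[((413,223),Y),((416,232),G),((368,312),Y),((370,319),G),((398,384),Y)],"pics/ovt.png")
ov(b,"side",None,285,195,70,100,6,[((413,223),Y),((416,232),G),((368,312),Y),((370,319),G),((398,384),Y)],"pics/ovs.png")
ov(w,None,m,210,0,100,160,3.7,[((413,223),Y),((416,232),G),((368,312),Y),((370,319),G)],"pics/ovw.png")
E
```

```text
[415. 221.  53.] [409. 248.  53.] [366. 311.  53.] [365. 350.  53.] [394. 378.  53.]
```

View pics/ovt.png

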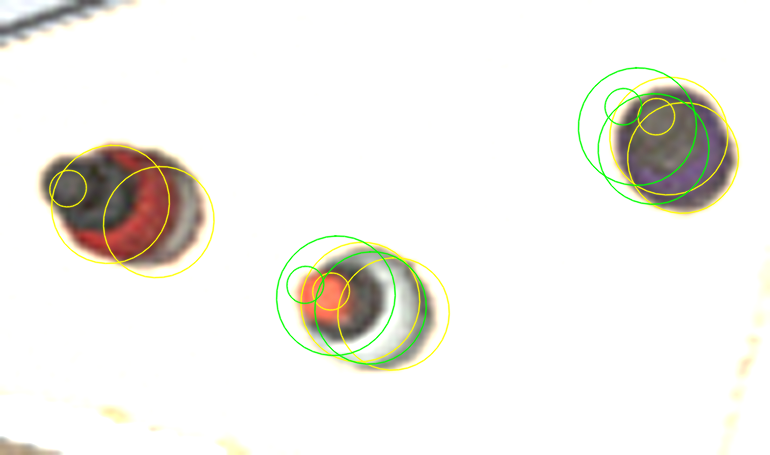

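View pics/ovs.png

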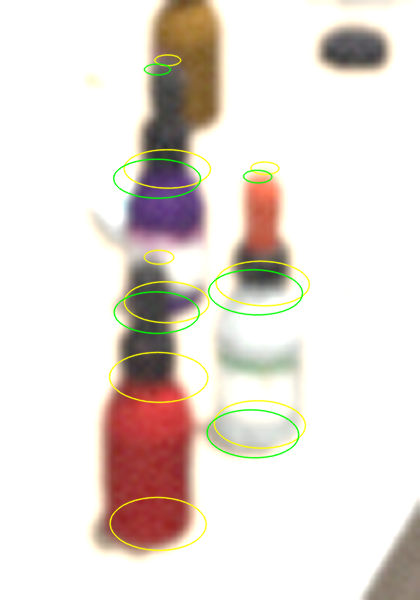

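View pics/ovw.png

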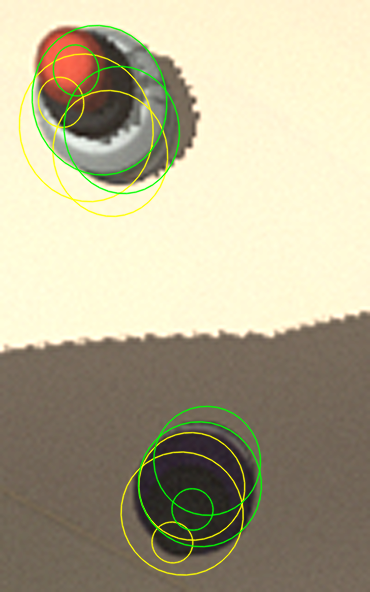

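```bash
python3 st.py; cat > look.py <<'E'
import sys
from h import *
# look.py out x0 y0 w h
m=r.camera_model("wrist");im=r.snapshot("wrist");cv2.imwrite("pics/"+sys.argv[1]+".png",im)
import pickle;pickle.dump(m,open("pics/"+sys.argv[1]+".pkl","wb"))
x0,y0,w,h=map(int,sys.argv[2:6]);sc=min(800/w,600/h)
c=np.clip(im[y0:y0+h,x0:x0+w].astype(float)*1.6,0,255).astype(np.uint8)
c=cv2.resize(c,None,fx=sc,fy=sc,interpolation=2);print("scale",sc)
cv2.imwrite("pics/"+sys.argv[1]+"z.png",c)
E
python3 look.py w2 180 0 320 240
```

```text
5.55 [440.2 198.2 294.6] [ 0.426  0.068 -0.205  1.293 -0.004  1.756] r 482.8 pitch 1.565 az 0.423
[[0.007, 0.971, 0.239], [-0.002, 0.239, -0.971], [-1.0, 0.006, 0.003]] [0.2 0.6 0.2] 85.74402224700086
scale 2.5
```

View pics/w2z.png

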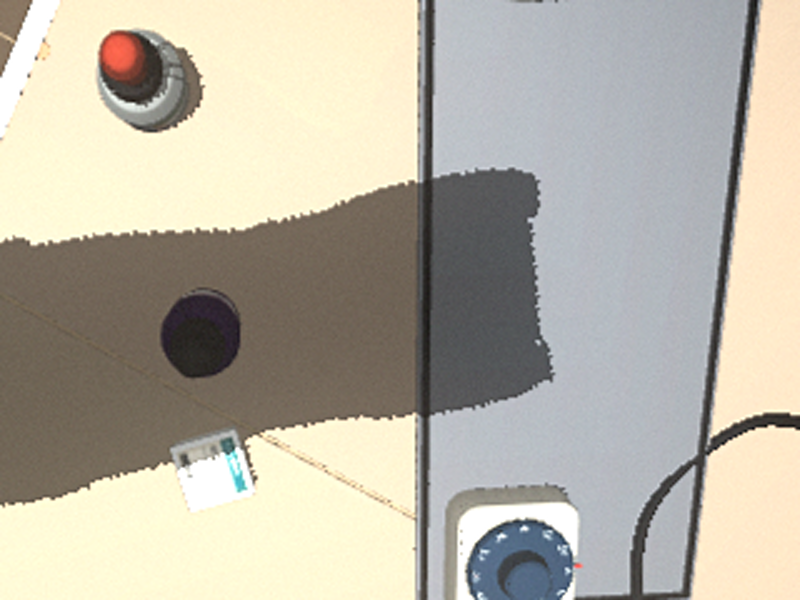

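```bash
python3 - <<'E'
from h import *
import pickle
m=pickle.load(open("pics/w2.pkl","rb"))
f=lambda p,z:bp(None,(180+p[0]/2.5,p[1]/2.5),z,m).round(1)[:2]
print("purple",f((197,347),104),f((200,331),60),"clear",f((122,52),104),f((146,85),55),f((155,92),0))
print("slip",f((213,470),12));print("timer",f((526,575),50)); print("mat near edge",f((425,0),4),f((420,600),4)," far",f((758,0),4),f((690,600),4))
E
```

```text
purple [414.  229.5] [413.  229.3] clear [369.  317.4] [372.5 313.9] [370.1 316.9]
slip [433.  159.2]
timer [583.9 155.3]
mat near edge [473.7 378.3] [554.3 113.8]  far [610.2 412.1] [691.8 147.3]
```

```bash
python3 plan.py 413 227 130 0.297 6
```

```text
n 6 d [ -27.1   28.6 -164.6] ang 0.056
2.74, -0.343, -0.579, -0.009, 0.001, -0.001, -1
2.74, -0.335, -0.581, -0.009, 0.001, -0.001, -1
2.741, -0.326, -0.582, -0.009, 0.001, -0.001, -1
2.742, -0.318, -0.584, -0.009, 0.001, -0.001, -1
2.742, -0.31, -0.585, -0.009, 0.001, -0.001, -1
2.743, -0.301, -0.586, -0.009, 0.001, -0.001, -1
```

Emit:
send_rows --plan '[2.74,-0.34,-0.58,-0.009,0,0,-1,2.74,-0.34,-0.58,-0.009,0,0,-1,2.74,-0.33,-0.58,-0.009,0,0,-1,2.74,-0.32,-0.58,-0.009,0,0,-1,2.74,-0.31,-0.58,-0.009,0,0,-1,2.74,-0.3,-0.59,-0.009,0,0,-1,0,0,0,0,0,0,-1,0,0,0,0,0,0,-1]'

```text
time: 6.4
tool_pos: [417.5, 231.1, 138.7]
tool_rot: [1.005, 1.316, -0.959]
wrist_force: [0.5, -0.3, 0.4]
opening: 85.5
```

```bash
python3 st.py;python3 look.py w3 140 150 320 240; python3 - <<'E'
from h import *
m=r.camera_model("wrist");s=r.get_state()
for h_ in (0,20,-20,-25): 
    X=s["tool_pos"]+np.array([0,0,h_]);print(h_,((pr(None,X,m)[0]-[140,150])*2.5).round())
E
```

```text
6.4 [417.5 231.1 138.7] [ 0.51   0.118 -0.514  0.905 -0.006  1.781] r 477.2 pitch 1.537 az 0.506
[[0.032, 0.955, 0.296], [0.011, 0.296, -0.955], [-0.999, 0.034, -0.001]] [ 0.5 -0.3  0.4] 85.5040326209484
scale 2.5
0 [348. 335.]
20 [351. 402.]
-20 [345. 283.]
-25 [344. 272.]
```

View pics/w3z.png

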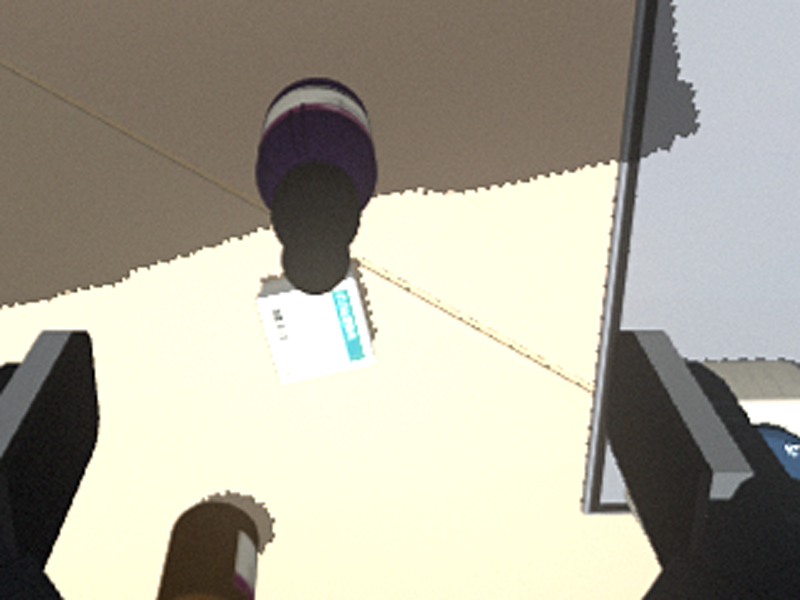

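```bash
python3 - <<'E'
from h import *
m=r.camera_model("wrist")
f=lambda p,z:bp(None,(140+p[0]/2.5,150+p[1]/2.5),z,m).round(1)[:2]
print("purple bulb",f((316,262),103),"shoulder",f((316,155),60),"slip",f((320,331),13),[f(p,14) for p in[(262,297),(357,285),(372,362),(283,381)]], "base",f((318,130),5))
E
```

```text
purple bulb [412.9 226.4] shoulder [410.1 235.4] slip [433.7 159.5] [array([411.5, 167. ]), array([440.3, 180. ]), array([454. , 153.4]), array([426.9, 137.9])] base [413.6 224.9]
```

```bash
python3 plan.py 412 227 38 0.297 4
```

```text
n 4 d [  -5.5   -4.1 -100.8] ang 0.034
2.513, -0.247, 0.059, 0.001, -0.0, -0.008, -1
2.515, -0.226, 0.058, 0.001, -0.0, -0.008, -1
2.517, -0.204, 0.058, 0.001, -0.0, -0.008, -1
2.519, -0.183, 0.058, 0.001, -0.0, -0.008, -1
```

Emit:
send_rows --plan '[1.5,-0.4,0.2,0,0,-0.02,-1,2.5,-0.25,0.1,0,0,-0.01,-1,2.5,-0.2,0,0,0,-0.01,-1,2.5,-0.2,0,0,0,-0.01,-1,0,0,0,0,0,0,-1,0,0,0,0,0,0,-1]'

```text
time: 7.05
tool_pos: [416.0, 227.0, 51.7]
tool_rot: [0.985, 1.342, -0.991]
wrist_force: [-0.4, -0.2, 0.5]
opening: 85.4
```

```bash
python3 st.py; python3 plan.py 412 227 38 0.297 1
```

```text
7.05 [416.  227.   51.7] [ 0.497  0.239 -0.592  0.745  0.004  1.77 ] r 473.9 pitch 1.577 az 0.5
[[-0.007, 0.956, 0.293], [0.001, 0.293, -0.956], [-1.0, -0.007, -0.003]] [-0.4 -0.2  0.5] 85.41113742871877
n 1 d [ -4.   -0.  -13.7] ang 0.007
1.376, -0.374, -0.11, 0.001, -0.003, 0.007, -1
```

Emit:
send_rows --plan '[1.4,-0.4,-0.1,0,0,0.005,-1,0,0,0,0,0,0,-1,0,0,0,0,0,0,-1]'

```text
time: 7.35
tool_pos: [415.0, 228.0, 41.4]
tool_rot: [0.993, 1.336, -0.983]
wrist_force: [1.6, 0.1, 0.5]
opening: 85.1
```

```bash
python3 st.py;python3 look.py w4 100 120 400 300
```

```text
7.35 [415.  228.   41.4] [ 0.5    0.244 -0.615  0.707  0.003  1.774] r 473.5 pitch 1.566 az 0.502
[[0.003, 0.956, 0.293], [0.005, 0.293, -0.956], [-1.0, 0.004, -0.004]] [1.6 0.1 0.5] 85.13733548374171
scale 2.0
```

View pics/w4z.png

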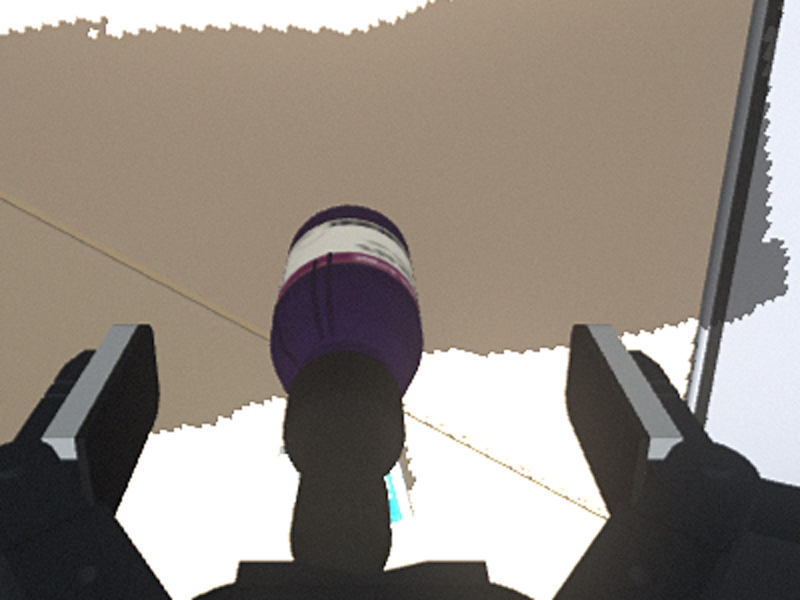

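Emit:
send_rows --plan '[0.3,-0.2,0,0,0,0,-1,0,0,0,0,0,0,1,0,0,0,0,0,0,1,0,0,0,0,0,0,1,0,0,0,0,0,0,1,0,0,0,0,0,0,1,0,0,0,0,0,0,1,0,0,0,0,0,0,1,0,0,0,0,0,0,1]' --squeeze 30

```text
time: 8.3
tool_pos: [414.8, 228.3, 40.8]
tool_rot: [0.995, 1.335, -0.98]
wrist_force: [-0.3, -0.2, 0.4]
opening: 33.1
```

```bash
python3 st.py;python3 look.py w5 100 120 400 300
```

```text
8.3 [414.8 228.3  40.8] [ 0.501  0.242 -0.62   0.7    0.003  1.775] r 473.4 pitch 1.562 az 0.503
[[0.006, 0.956, 0.293], [0.007, 0.293, -0.956], [-1.0, 0.008, -0.005]] [-0.3 -0.2  0.4] 33.05981074508271
scale 2.0
```

View pics/w5z.png

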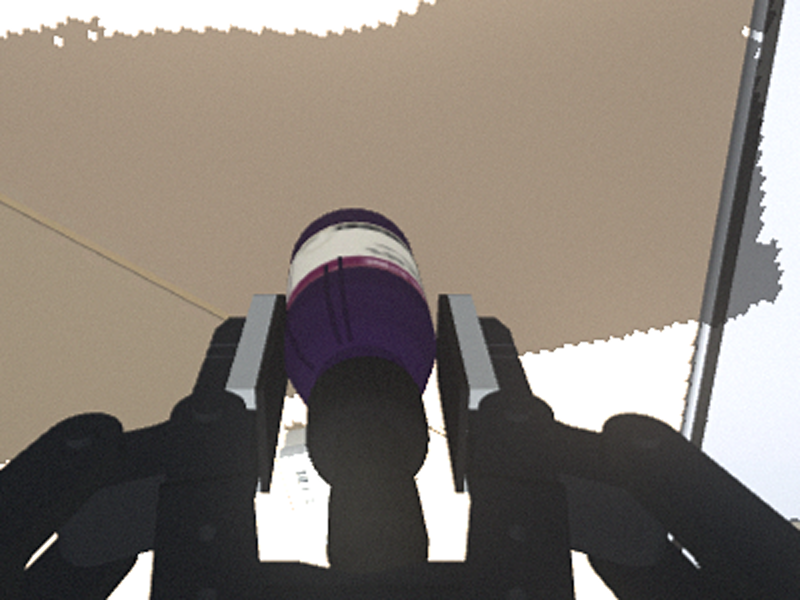

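Emit:
send_rows --plan '[-1,0,0,0,0,0,1,-3,0,0,0,0,0,1,-4,0,0,0,0,0,1,-4,0,0,0,0,0,1,-4,0,0,0,0,0,1,-4,0,0,0,0,0,1,-1,0,0,0,0,0,1]'

```text
time: 9.05
tool_pos: [410.4, 225.1, 259.7]
tool_rot: [0.991, 1.337, -0.985]
wrist_force: [1.0, 0.1, -1.3]
opening: 32.9
```

```bash
python3 st.py; python3 plan.py 553 255 260 0.297 6
```

```text
9.05 [410.4 225.1 259.7] [ 0.499  0.052 -0.3    1.216  0.003  1.773] r 468.1 pitch 1.569 az 0.502
[[0.0, 0.956, 0.293], [0.004, 0.293, -0.956], [-1.0, 0.002, -0.004]] [ 1.   0.1 -1.3] 32.935846112042675
n 6 d [142.6  29.9   0.3] ang 0.004
-0.002, 2.419, 0.218, -0.0, -0.001, -0.0, -1
-0.003, 2.419, 0.218, -0.0, -0.001, -0.0, -1
-0.003, 2.419, 0.218, -0.0, -0.001, -0.0, -1
-0.004, 2.419, 0.218, -0.0, -0.001, -0.0, -1
-0.004, 2.419, 0.218, -0.0, -0.001, -0.0, -1
-0.005, 2.419, 0.218, -0.0, -0.001, -0.0, -1
```

Emit:
send_rows --plan '[0,2.4,0.2,0,0,0,1,0,2.4,0.2,0,0,0,1,0,2.4,0.2,0,0,0,1,0,2.4,0.2,0,0,0,1,0,2.4,0.2,0,0,0,1,0,1.2,0.1,0,0,0,1,0,0,0,0,0,0,1,0,0,0,0,0,0,1]'

```text
time: 9.85
tool_pos: [542.9, 253.6, 263.1]
tool_rot: [0.992, 1.337, -0.983]
wrist_force: [-0.0, -0.4, -0.7]
opening: 33.7
```

```bash
python3 st.py;python3 look.py w6 0 0 560 420
```

```text
9.85 [542.9 253.6 263.1] [0.435 0.299 0.005 1.273 0.004 1.708] r 599.2 pitch 1.567 az 0.437
[[0.002, 0.956, 0.293], [0.005, 0.293, -0.956], [-1.0, 0.003, -0.004]] [-0.  -0.4 -0.7] 33.66886061053329
scale 1.4285714285714286
```

View pics/w6z.png

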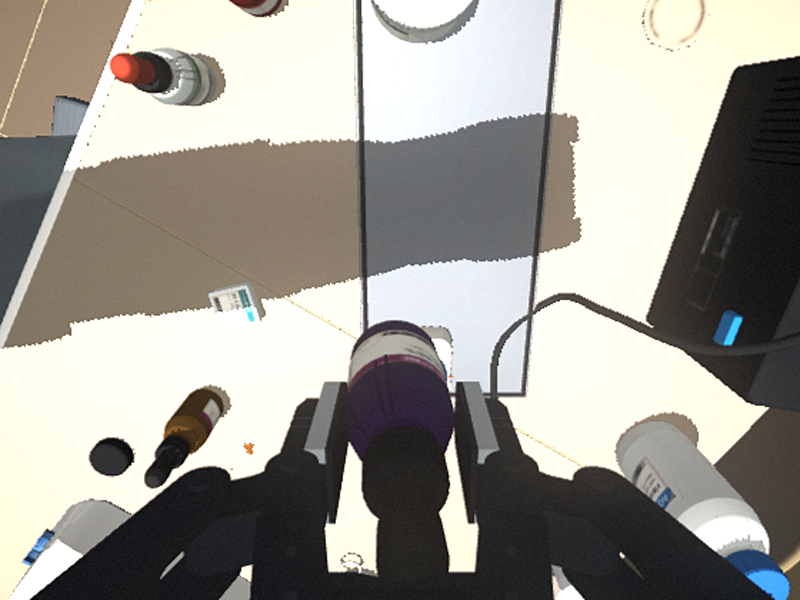

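```bash
python3 - <<'E'
from h import *
import pickle
m=pickle.load(open("pics/w6.pkl","rb"))
N=np.array([.957,.291]);T=np.array([-.291,.957])
f=lambda p,z:bp(None,np.array(p)/1.42857,z,m)[:2]
for n,p,z in [("corner",(525,394),4),("far",(559,5),4),("near",(359,5),4),("near2",(366,300),4),("far2",(540,220),4),("slip",(236,300),13),("clearbulb",(124,67),104),("clearbase",(188,78),5)]:
    x=f(p,z);print(n,x.round(1),"n",(x@N).round(1),"t",(x@T).round(1))
E
```

```text
corner [689.9 150.6] n 704.0 t -56.6
far [601.3 438.9] n 703.1 t 245.0
near [469.9 398.5] n 565.7 t 244.6
near2 [532.8 193.8] n 566.3 t 30.4
far2 [644.7 297. ] n 703.4 t 96.6
slip [432.9 166.5] n 462.7 t 33.3
clearbulb [370.2 317.5] n 446.7 t 196.1
clearbase [365.9 318.2] n 442.8 t 198.0
```

```bash
python3 plan.py 567 220 90 0.297 6
```

```text
n 6 d [  24.2  -33.6 -173.1] ang 0.005
2.884, 0.213, 0.666, 0.0, -0.001, -0.001, -1
2.884, 0.214, 0.664, 0.0, -0.001, -0.001, -1
2.884, 0.216, 0.662, 0.0, -0.001, -0.001, -1
2.885, 0.218, 0.66, 0.0, -0.001, -0.001, -1
2.885, 0.219, 0.658, 0.0, -0.001, -0.001, -1
2.885, 0.221, 0.655, 0.0, -0.001, -0.001, -1
```

Emit:
send_rows --plan '[2.9,0.2,0.8,0,0,0,1,2.9,0.2,0.8,0,0,0,1,2.9,0.2,0.8,0,0,0,1,2.9,0.2,0.8,0,0,0,1,2.9,0.2,0.8,0,0,0,1,2,0.2,0,0,0,0,1,0,0,0,0,0,0,1,0,0,0,0,0,0,1]'

```text
time: 10.7
tool_pos: [560.8, 218.5, 96.6]
tool_rot: [0.991, 1.338, -0.979]
wrist_force: [0.0, 0.4, 0.8]
opening: 33.5
```

```bash
python3 st.py;python3 plan.py 567 220 47 0.297 3
```

```text
10.7 [560.8 218.5  96.6] [ 0.369  0.396 -0.248  0.92   0.005  1.639] r 601.9 pitch 1.565 az 0.372
[[0.004, 0.955, 0.296], [0.007, 0.296, -0.955], [-1.0, 0.005, -0.005]] [0.  0.4 0.8] 33.47231296858193
n 3 d [  6.2   1.5 -49.6] ang 0.008
1.655, 0.203, 0.022, 0.001, -0.002, -0.002, -1
1.655, 0.206, 0.019, 0.001, -0.002, -0.002, -1
1.654, 0.209, 0.016, 0.001, -0.002, -0.002, -1
```

Emit:
send_rows --plan '[1.6,0.4,0,0,0,0,1,1.6,0.4,0,0,0,0,1,1.2,0.3,0,0,0,0,1,0.4,0.1,0,0,0,0,1,0,0,0,0,0,0,1]'

```text
time: 11.2
tool_pos: [575.1, 224.3, 48.3]
tool_rot: [0.994, 1.335, -0.974]
wrist_force: [-0.5, 0.7, -0.8]
opening: 33.4
```

```bash
python3 st.py;python3 plan.py 567 220 45 0.297 1
```

```text
11.2 [575.1 224.3  48.3] [ 0.369  0.464 -0.267  0.828  0.005  1.638] r 617.3 pitch 1.56 az 0.372
[[0.009, 0.955, 0.297], [0.009, 0.297, -0.955], [-1.0, 0.011, -0.006]] [-0.5  0.7 -0.8] 33.35304712225517
n 1 d [-8.1 -4.3 -3.3] ang 0.013
0.32, -0.907, 0.17, 0.005, -0.006, -0.011, -1
```

Emit:
send_rows --plan '[0,-0.5,0,0,0,-0.005,1,0,-0.5,0.1,0,0,-0.005,1,0.1,-0.2,0,0,0,0,1]'

```text
time: 11.5
tool_pos: [563.6, 219.6, 47.6]
tool_rot: [0.988, 1.342, -0.982]
wrist_force: [0.4, 0.3, -0.0]
opening: 33.2
```

```bash
python3 st.py;python3 plan.py 567 220 45 0.297 1
```

```text
11.5 [563.6 219.6  47.6] [ 0.368  0.452 -0.288  0.83   0.006  1.637] r 604.8 pitch 1.57 az 0.372
[[-0.001, 0.955, 0.297], [0.006, 0.297, -0.955], [-1.0, 0.0, -0.006]] [ 0.4  0.3 -0. ] 33.18185429583952
n 1 d [ 3.4  0.4 -2.6] ang 0.008
0.262, 0.34, 0.068, 0.005, -0.006, -0.0, -1
```

Emit:
send_rows --plan '[0.3,0.2,0,0,0,0,1,0.1,0,0,0,0,0,1,0,0,0,0,0,0,1]'

```text
time: 11.8
tool_pos: [565.7, 220.3, 45.1]
tool_rot: [0.989, 1.341, -0.98]
wrist_force: [0.3, 0.1, -0.9]
opening: 33.4
```

```bash
python3 st.py;python3 look.py w7 0 0 560 420
```

```text
11.8 [565.7 220.3  45.1] [ 0.368  0.457 -0.287  0.824  0.006  1.637] r 607.1 pitch 1.568 az 0.371
[[0.0, 0.955, 0.297], [0.006, 0.297, -0.955], [-1.0, 0.002, -0.006]] [ 0.3  0.1 -0.9] 33.4046436230171
scale 1.4285714285714286
```

View pics/w7z.png

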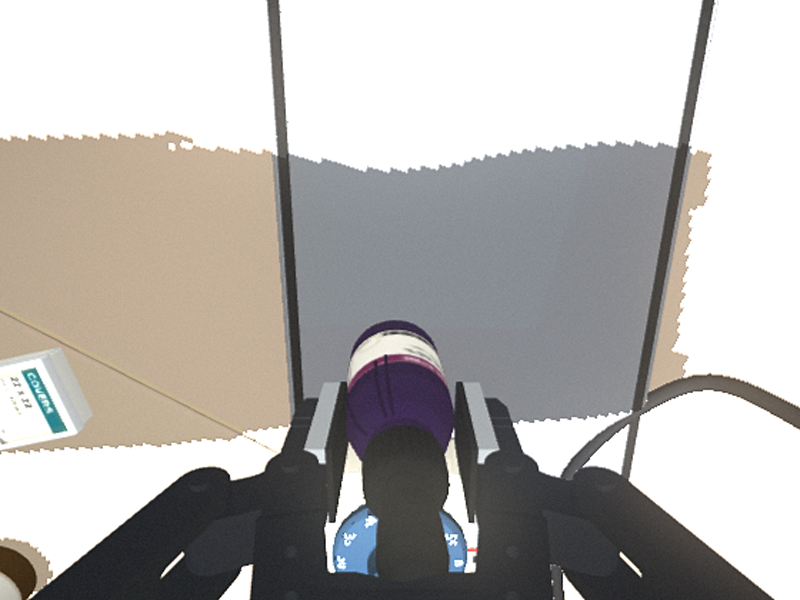

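Emit:
send_rows --plan '[0,0,0,0,0,0,-0.5,0,0,0,0,0,0,-0.5,0,0,0,0,0,0,-0.5,0,0,0,0,0,0,-0.5,-1,0,0,0,0,0,-0.5,-3,0,0,0,0,0,-0.5,-4,0,0,0,0,0,-0.5,-4,0,0,0,0,0,-0.5,-2,0,0,0,0,0,-0.5,0,0,0,0,0,0,-1]'

```text
time: 12.85
tool_pos: [565.2, 219.1, 192.4]
tool_rot: [0.989, 1.341, -0.981]
wrist_force: [0.2, 0.1, -0.5]
opening: 76.6
```

```bash
python3 st.py;python3 look.py w8 0 0 560 420; python3 plan.py 434 161 210 0.44 4
```

```text
12.85 [565.2 219.1 192.4] [ 0.367  0.341 -0.099  1.129  0.006  1.636] r 606.2 pitch 1.569 az 0.37
[[-0.0, 0.955, 0.297], [0.006, 0.297, -0.955], [-1.0, 0.001, -0.006]] [ 0.2  0.1 -0.5] 76.59710374775436
scale 1.4285714285714286
n 4 d [-130.9  -58.    18.9] ang 0.138
-0.476, -3.555, 0.41, -0.035, -0.001, -0.0, -1
-0.475, -3.567, 0.288, -0.035, -0.001, -0.0, -1
-0.474, -3.575, 0.165, -0.035, -0.001, -0.0, -1
-0.473, -3.579, 0.042, -0.035, -0.001, -0.0, -1
```

View pics/w8z.png

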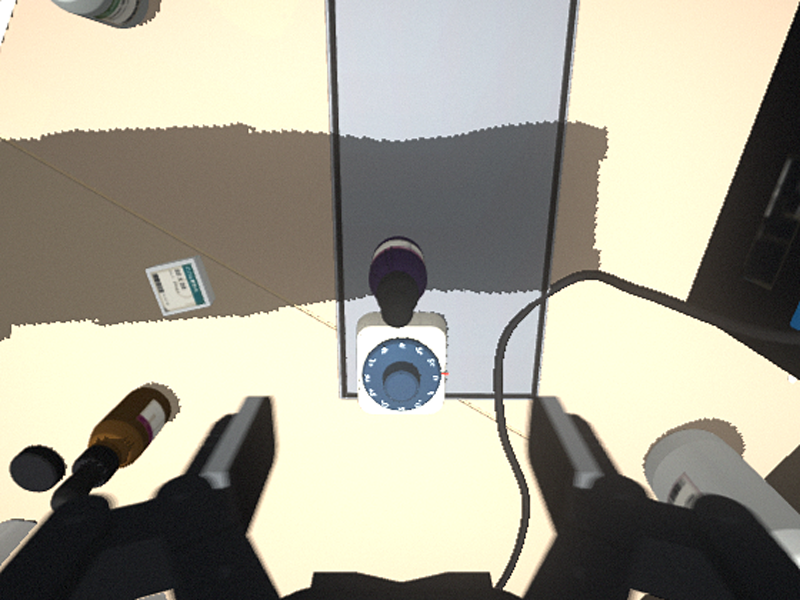

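```bash
cat > bpw.py <<'E'
from h import *
import pickle,sys
def mk(name,sc=1.42857,x0=0,y0=0):
    m=pickle.load(open(f"pics/{name}.pkl","rb"))
    N=np.array([.957,.291]);T=np.array([-.291,.957])
    def g(l,p,z):
        x=bp(None,np.array(p)/sc+[x0,y0],z,m)[:2];print(l,x.round(1),"n",(x@N).round(1),"t",(x@T).round(1))
    return g
E
python3 - <<'E'
from bpw import *
g=mk("w8")
g("nearc",(345,396),4);g("farc",(537,396),4);g("timer",(402,370),44);g("knob",(402,380),56)
g("bulb",(397,308),108);g("shoulder",(398,272),64);g("slip",(180,286),13)
for p in [(146,269),(196,258),(212,300),(164,316)]:g("s",p,10)
g("brown",(150,405),20)
E
```

```text
nearc [558.2 109.3] n 566.0 t -57.9
farc [690.6 150.4] n 704.7 t -57.0
timer [585.2 160.4] n 606.7 t -16.7
knob [585.3 159.8] n 606.7 t -17.4
bulb [563.7 220.9] n 603.7 t 47.4
shoulder [562.5 225.7] n 604.0 t 52.3
slip [433.7 160.6] n 461.8 t 27.5
s [409.7 164.3] n 439.9 t 38.0
s [439.4 181.3] n 473.3 t 45.6
s [454.6 155.9] n 480.4 t 16.9
s [426.  135.2] n 447.0 t 5.4
brown [430.5  71.7] n 432.9 t -56.7
```

```bash
python3 plan.py 433.5 160.5 120 0.5 6
```

```text
n 6 d [-131.4  -58.5  -71.1] ang 0.198
1.183, -2.381, 0.288, -0.033, -0.001, -0.0, -1
1.183, -2.389, 0.208, -0.033, -0.001, -0.0, -1
1.184, -2.394, 0.128, -0.033, -0.001, -0.0, -1
1.184, -2.397, 0.047, -0.033, -0.001, -0.0, -1
1.185, -2.397, -0.033, -0.033, -0.001, -0.0, -1
1.185, -2.395, -0.113, -0.033, -0.001, -0.0, -1
```

Emit:
send_rows --plan '[0.5,-2.4,0.3,-0.033,0,0,-1,1.2,-2.4,0.2,-0.033,0,0,-1,1.2,-2.4,0.1,-0.033,0,0,-1,1.2,-2.4,0,-0.033,0,0,-1,1.2,-2.4,0,-0.033,0,0,-1,1.2,-2.4,-0.1,-0.033,0,0,-1,0,0,0,0,0,0,-1,0,0,0,0,0,0,-1]'

```text
time: 13.7
tool_pos: [421.7, 155.9, 114.6]
tool_rot: [0.825, 1.42, -0.833]
wrist_force: [0.8, -0.2, -0.1]
opening: 85.5
```

```bash
python3 st.py;python3 look.py w9 0 0 560 420; python3 plan.py 433.5 160.5 5 0.5 5
```

```text
13.7 [421.7 155.9 114.6] [ 0.35   0.129 -0.562  0.892  0.006  1.413] r 449.6 pitch 1.582 az 0.354
[[-0.013, 0.874, 0.486], [0.002, 0.486, -0.874], [-1.0, -0.011, -0.008]] [ 0.8 -0.2 -0.1] 85.4527088800014
scale 1.4285714285714286
n 5 d [  12.1    4.7 -109.4] ang 0.016
2.185, 0.282, 0.053, 0.002, -0.002, 0.002, -1
2.186, 0.277, 0.049, 0.002, -0.002, 0.002, -1
2.187, 0.272, 0.045, 0.002, -0.002, 0.002, -1
2.187, 0.267, 0.041, 0.002, -0.002, 0.002, -1
2.188, 0.262, 0.038, 0.002, -0.002, 0.002, -1
```

View pics/w9z.png

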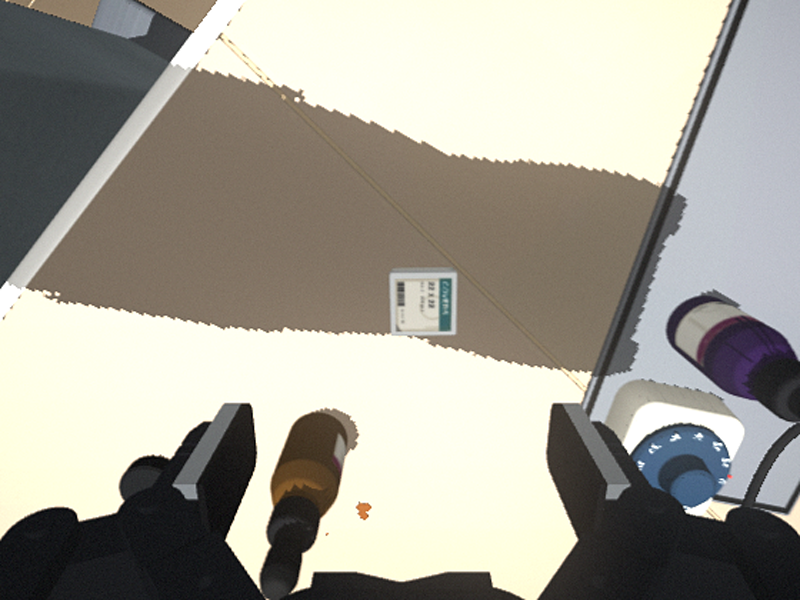

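```bash
python3 - <<'E'
from bpw import *
g=mk("w9");g("slip",(424,302),13);g("brownbulb",(282,570),103);g("brownbase",(328,430),8)
E
```

```text
slip [431.8 160.6] n 460.0 t 28.0
brownbulb [420.6  65.1] n 421.5 t -60.1
brownbase [423.8  67.5] n 425.3 t -58.7
```

Emit:
send_rows --plan '[2,0.3,0,0,0,0,-1,2.4,0.3,0,0,0,0,-1,2.4,0.3,0,0,0,0,-1,2,0.2,0,0,0,0,-1,0.5,0,0,0,0,0,-1,0,0,0,0,0,0,-1]'

```text
time: 14.35
tool_pos: [438.5, 164.9, 20.3]
tool_rot: [0.83, 1.415, -0.829]
wrist_force: [0.7, -0.2, -0.0]
opening: 85.6
```

```bash
python3 st.py; python3 plan.py 432 160.5 4 0.5 2
```

```text
14.35 [438.5 164.9  20.3] [ 0.356  0.272 -0.639  0.664  0.006  1.42 ] r 468.5 pitch 1.575 az 0.36
[[-0.006, 0.874, 0.485], [0.004, 0.485, -0.874], [-1.0, -0.003, -0.007]] [ 0.7 -0.2 -0. ] 85.62930771272258
n 2 d [ -6.5  -4.4 -16.3] ang 0.01
0.816, -0.388, 0.042, 0.003, -0.003, 0.002, -1
0.816, -0.389, 0.041, 0.003, -0.003, 0.002, -1
```

Emit:
send_rows --plan '[0.8,-0.4,0,0,0,0,-1,0.8,-0.4,0,0,0,0,-1,0.1,0,0,0,0,0,-1,0,0,0,0,0,0,-1]'

```text
time: 14.75
tool_pos: [433.0, 161.6, 4.3]
tool_rot: [0.832, 1.412, -0.826]
wrist_force: [0.1, 0.5, 0.4]
opening: 85.8
```

```bash
python3 st.py;python3 look.py w10 100 120 400 300; python3 plan.py 432 160.5 4 0.5 1
```

```text
14.75 [433.  161.6   4.3] [ 0.353  0.284 -0.672  0.616  0.006  1.417] r 462.2 pitch 1.571 az 0.357
[[-0.002, 0.874, 0.485], [0.005, 0.485, -0.874], [-1.0, 0.001, -0.006]] [0.1 0.5 0.4] 85.81137403052794
scale 2.0
n 1 d [-1.  -1.1 -0.3] ang 0.009
0.031, -0.136, 0.047, 0.006, -0.006, -0.0, -1
```

View pics/w10z.png

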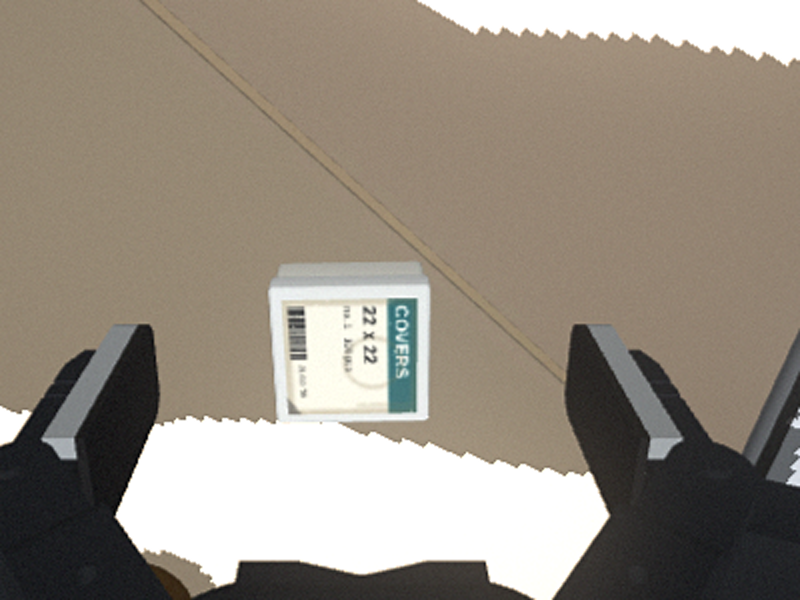

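Emit:
send_rows --plan '[0.1,-0.1,0,0,0,0,1,0,0,0,0,0,0,1,0,0,0,0,0,0,1,0,0,0,0,0,0,1,0,0,0,0,0,0,1,0,0,0,0,0,0,1,0,0,0,0,0,0,1,0,0,0,0,0,0,1]'

```text
time: 15.6
tool_pos: [433.2, 161.5, 4.5]
tool_rot: [0.833, 1.411, -0.825]
wrist_force: [-0.3, -0.8, -0.2]
opening: 32.6
```

```bash
python3 st.py;python3 look.py w11 100 120 400 300
```

```text
15.6 [433.2 161.5   4.5] [ 0.353  0.282 -0.674  0.613  0.006  1.417] r 462.3 pitch 1.569 az 0.357
[[-0.0, 0.875, 0.485], [0.006, 0.485, -0.875], [-1.0, 0.003, -0.006]] [-0.3 -0.8 -0.2] 32.61720428156313
scale 2.0
```

View pics/w11z.png

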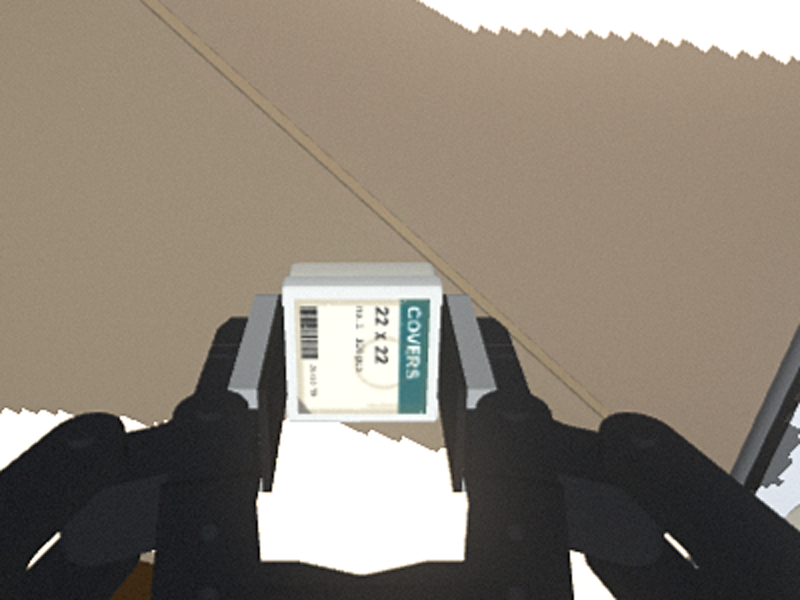

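Emit:
send_rows --plan '[-1,0,0,0,0,0,1,-3,0,0,0,0,0,1,-4,0,0,0,0,0,1,-4,0,0,0,0,0,1,-1,0,0,0,0,0,1,0,0,0,0,0,0,1]'

```text
time: 16.25
tool_pos: [431.8, 160.1, 141.2]
tool_rot: [0.832, 1.412, -0.826]
wrist_force: [-0.2, -0.2, -0.5]
opening: 32.4
```

```bash
python3 st.py; python3 plan.py 613 309 160 0.297 7
```

```text
16.25 [431.8 160.1 141.2] [ 0.351  0.113 -0.513  0.945  0.006  1.415] r 460.5 pitch 1.571 az 0.355
[[-0.002, 0.875, 0.485], [0.006, 0.485, -0.874], [-1.0, 0.001, -0.006]] [-0.2 -0.2 -0.5] 32.36947166011367
n 7 d [181.2 148.9  18.8] ang 0.209
-0.263, 3.296, -0.606, 0.03, -0.001, 0.0, -1
-0.263, 3.276, -0.704, 0.03, -0.001, 0.0, -1
-0.264, 3.254, -0.802, 0.03, -0.001, 0.0, -1
-0.265, 3.228, -0.899, 0.03, -0.001, 0.0, -1
-0.265, 3.2, -0.995, 0.03, -0.001, 0.0, -1
-0.266, 3.169, -1.09, 0.03, -0.001, 0.0, -1
-0.267, 3.135, -1.184, 0.03, -0.001, 0.0, -1
```

Emit:
send_rows --plan '[-0.4,3.3,-0.6,0.03,0,0,1,-0.3,3.3,-0.7,0.03,0,0,1,-0.3,3.3,-0.8,0.03,0,0,1,-0.3,3.2,-0.9,0.03,0,0,1,-0.3,3.2,-1.0,0.03,0,0,1,-0.2,3.0,-1.0,0.03,0,0,1,-0.1,1.8,-0.8,0.03,0,0,1,0,0,0,0,0,0,1,0,0,0,0,0,0,1]'

```text
time: 17.15
tool_pos: [600.2, 300.9, 146.4]
tool_rot: [0.986, 1.345, -1.007]
wrist_force: [-0.0, 0.6, -0.0]
opening: 32.1
```

```bash
python3 st.py;python3 look.py w12 0 0 560 420; python3 plan.py 613 309 15 0.297 6
```

```text
17.15 [600.2 300.9 146.4] [0.462 0.503 0.037 1.122 0.006 1.745] r 671.4 pitch 1.588 az 0.465
[[-0.018, 0.959, 0.283], [-0.002, 0.283, -0.959], [-1.0, -0.018, -0.003]] [-0.   0.6 -0. ] 32.11164942262909
scale 1.4285714285714286
n 6 d [  13.1    8.3 -131.3] ang 0.021
2.184, 0.288, -0.064, -0.002, -0.001, 0.003, -1
2.185, 0.282, -0.064, -0.002, -0.001, 0.003, -1
2.186, 0.275, -0.065, -0.002, -0.001, 0.003, -1
2.187, 0.269, -0.065, -0.002, -0.001, 0.003, -1
2.188, 0.262, -0.066, -0.002, -0.001, 0.003, -1
2.188, 0.256, -0.067, -0.002, -0.001, 0.003, -1
```

View pics/w12z.png

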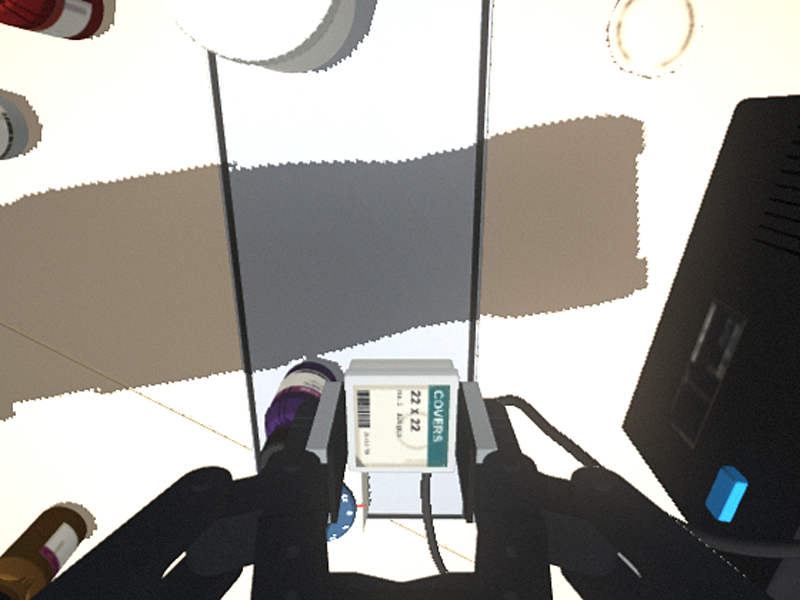

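```bash
python3 - <<'E'
from bpw import *
g=mk("w12");g("jarbase",(315,72),4);g("near",(213,60),4);g("near2",(255,400),4);g("far",(489,20),4);g("far2",(477,400),4);g("corner",(470,516),4)
E
```

```text
jarbase [526.1 391.4] n 617.4 t 221.5
near [475.3 382.2] n 566.1 t 227.5
near2 [533.6 196.5] n 567.8 t 32.8
far [602.6 438.2] n 704.2 t 244.0
far2 [666.5 237.3] n 706.9 t 33.1
corner [691.3 151.5] n 705.7 t -56.2
```

Emit:
send_rows --plan '[2.2,0.3,-0.1,0,0,0.003,1,2.2,0.3,-0.1,0,0,0.003,1,2.2,0.3,-0.1,0,0,0.003,1,2.2,0.3,-0.1,0,0,0.003,1,2,0.2,0,0,0,0,1,1,0,0,0,0,0,1,0,0,0,0,0,0,1]'

```text
time: 17.9
tool_pos: [604.2, 302.2, 24.3]
tool_rot: [0.99, 1.339, -1.003]
wrist_force: [0.4, -0.4, 0.3]
opening: 32.4
```

```bash
python3 st.py; python3 plan.py 613 309 10 0.297 2
```

```text
17.9 [604.2 302.2  24.3] [ 0.462  0.599 -0.101  0.88   0.003  1.746] r 675.5 pitch 1.581 az 0.464
[[-0.01, 0.959, 0.283], [-0.002, 0.283, -0.959], [-1.0, -0.01, -0.001]] [ 0.4 -0.4  0.3] 32.37589445988545
n 2 d [  8.8   6.8 -14.3] ang 0.015
0.708, 0.528, -0.2, -0.005, -0.001, 0.005, -1
0.71, 0.525, -0.198, -0.005, -0.001, 0.005, -1
```

Emit:
send_rows --plan '[0.4,0.5,-0.2,0,0,0.005,1,0.6,0.5,-0.3,0,0,0.005,1,0.3,0.1,-0.1,0,0,0,1,0,0,0,0,0,0,1]'

```text
time: 18.3
tool_pos: [614.9, 312.1, 13.5]
tool_rot: [0.999, 1.33, -0.991]
wrist_force: [0.4, -0.6, 0.2]
opening: 32.3
```

```bash
python3 st.py; python3 plan.py 613 309 9 0.297 1
```

```text
18.3 [614.9 312.1  13.5] [ 4.690e-01  6.220e-01 -8.900e-02  8.550e-01  1.000e-03  1.753e+00] r 689.6 pitch 1.566 az 0.47
[[0.004, 0.959, 0.283], [0.003, 0.283, -0.959], [-1.0, 0.004, -0.002]] [ 0.4 -0.6  0.2] 32.29891891384721
n 1 d [-1.9 -3.1 -4.5] ang 0.011
0.451, -0.271, 0.247, -0.01, -0.002, -0.004, -1
```

Emit:
send_rows --plan '[0.5,-0.2,0.2,0,0,0,1,0.2,0,0,0,0,0,1,0,0,0,0,0,0,1]'

```text
time: 18.6
tool_pos: [614.5, 309.9, 8.7]
tool_rot: [1.001, 1.329, -0.989]
wrist_force: [0.1, 0.1, -0.7]
opening: 32.5
```

```bash
python3 st.py
```

```text
18.6 [614.5 309.9   8.7] [ 4.67e-01  6.23e-01 -1.00e-01  8.40e-01  1.00e-03  1.75e+00] r 688.2 pitch 1.563 az 0.467
[[0.006, 0.959, 0.283], [0.004, 0.283, -0.959], [-1.0, 0.007, -0.002]] [ 0.1  0.1 -0.7] 32.49579679839415
```

Emit:
send_rows --plan '[0,0,0,0,0,0,-0.5,0,0,0,0,0,0,-0.5,0,0,0,0,0,0,-0.5,0,0,0,0,0,0,-0.5,-1,0,0,0,0,0,-0.5,-3,0,0,0,0,0,-0.5,-4,0,0,0,0,0,-0.5,-4,0,0,0,0,0,-0.5,-4,0,0,0,0,0,-0.5,-1,0,0,0,0,0,-1,0,0,0,0,0,0,-1]'

```text
time: 19.7
tool_pos: [612.2, 308.4, 186.8]
tool_rot: [0.999, 1.33, -0.991]
wrist_force: [0.8, -0.2, 0.4]
opening: 85.4
```

```bash
python3 st.py;python3 look.py w13 0 0 560 420; python3 plan.py 372 316 150 0.297 8
```

```text
19.7 [612.2 308.4 186.8] [4.660e-01 4.900e-01 1.100e-01 1.186e+00 1.000e-03 1.750e+00] r 685.5 pitch 1.566 az 0.467
[[0.004, 0.959, 0.283], [0.003, 0.283, -0.959], [-1.0, 0.005, -0.002]] [ 0.8 -0.2  0.4] 85.38352287811452
scale 1.4285714285714286
n 8 d [-240.2    7.6  -36.3] ang 0.011
0.441, -2.855, -0.941, -0.001, -0.0, -0.001, -1
0.443, -2.854, -0.944, -0.001, -0.0, -0.001, -1
0.444, -2.852, -0.948, -0.001, -0.0, -0.001, -1
0.446, -2.851, -0.952, -0.001, -0.0, -0.001, -1
0.447, -2.849, -0.955, -0.001, -0.0, -0.001, -1
0.449, -2.848, -0.959, -0.001, -0.0, -0.001, -1
0.451, -2.846, -0.963, -0.001, -0.0, -0.001, -1
0.452, -2.845, -0.966, -0.001, -0.0, -0.001, -1
```

View pics/w13z.png

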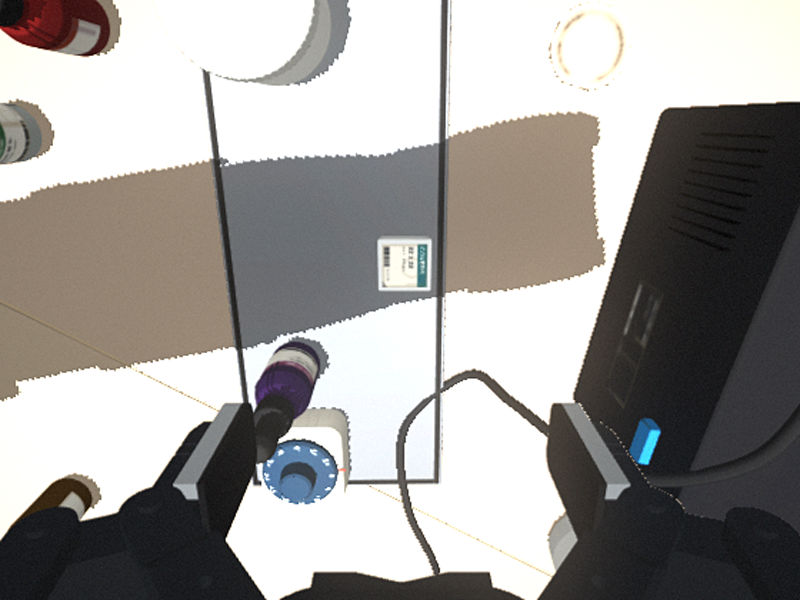

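Emit:
send_rows --plan '[0.2,-2.9,-0.9,0,0,0,-1,0.4,-2.9,-0.9,0,0,0,-1,0.4,-2.9,-1,0,0,0,-1,0.5,-2.9,-1,0,0,0,-1,0.5,-2.9,-1,0,0,0,-1,0.5,-2.9,-1,0,0,0,-1,0.5,-2.5,-0.9,0,0,0,-1,0.4,-1.5,-0.6,0,0,0,-1,0,0,0,0,0,0,-1,0,0,0,0,0,0,-1]'

```text
time: 20.75
tool_pos: [369.3, 310.4, 133.6]
tool_rot: [0.981, 1.337, -1.012]
wrist_force: [0.9, 0.5, -1.0]
opening: 85.6
```

```bash
python3 st.py;python3 look.py w14 0 0 560 420
```

```text
20.75 [369.3 310.4 133.6] [ 6.980e-01  1.760e-01 -4.570e-01  9.570e-01  1.000e-03  1.983e+00] r 482.4 pitch 1.59 az 0.699
[[-0.016, 0.959, 0.282], [-0.012, 0.282, -0.959], [-1.0, -0.018, 0.007]] [ 0.9  0.5 -1. ] 85.61725368844003
scale 1.4285714285714286
```

View pics/w14z.png

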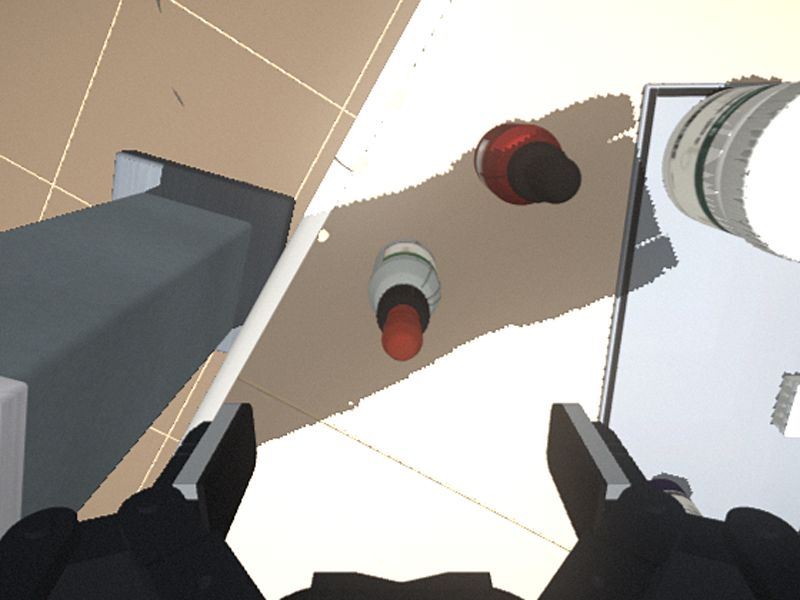

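```bash
python3 - <<'E'
from bpw import *
g=mk("w14");g("clearbulb",(402,336),103);g("clearbase",(407,250),4);g("redbulb",(556,175),103);g("redbase",(520,160),4);g("jarcorner",(647,87),4)
g("redmid",(517,163),55)
E
python3 plan.py 368 318 40 0.297 5
```

```text
clearbulb [366.9 320.6] n 444.4 t 200.1
clearbase [365.9 327.7] n 445.5 t 207.1
redbulb [398.5 389.4] n 494.7 t 256.7
redbase [407.3 388.8] n 502.9 t 253.5
jarcorner [453.5 437.9] n 561.4 t 287.1
redmid [395.4 388.2] n 491.4 t 256.4
n 5 d [ -1.4   7.7 -93.5] ang 0.023
1.869, 0.052, -0.168, -0.002, 0.001, 0.004, -1
1.869, 0.046, -0.165, -0.002, 0.001, 0.004, -1
1.87, 0.039, -0.162, -0.002, 0.001, 0.004, -1
1.87, 0.032, -0.16, -0.002, 0.001, 0.004, -1
1.87, 0.026, -0.157, -0.002, 0.001, 0.004, -1
```

Emit:
send_rows --plan '[0.5,0,-0.5,0,0,0.01,-1,1.5,0,-0.4,0,0,0.005,-1,2.2,0,-0.1,0,0,0.005,-1,2.2,0,-0.1,0,0,0,-1,2,0,0,0,0,0,-1,1,0,0,0,0,0,-1,0,0,0,0,0,0,-1]'

```text
time: 21.5
tool_pos: [373.1, 323.5, 35.4]
tool_rot: [1.003, 1.319, -0.995]
wrist_force: [-0.6, -0.3, -0.5]
opening: 85.1
```

```bash
python3 st.py; python3 plan.py 367 320 40 0.297 1;python3 look.py w15 100 120 400 300
```

```text
21.5 [373.1 323.5  35.4] [ 0.72   0.284 -0.578  0.703 -0.008  2.01 ] r 493.8 pitch 1.564 az 0.714
[[0.01, 0.961, 0.276], [-0.002, 0.276, -0.961], [-1.0, 0.01, 0.005]] [-0.6 -0.3 -0.5] 85.06803199725988
n 1 d [-6.1 -3.5  4.6] ang 0.02
-0.469, -0.679, 0.171, -0.017, 0.005, -0.009, -1
scale 2.0
```

View pics/w15z.png

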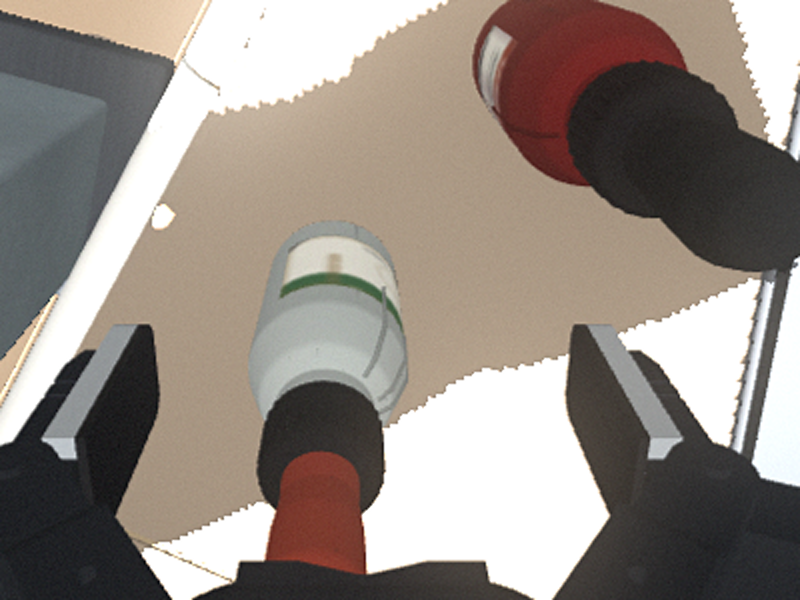

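Emit:
send_rows --plan '[-0.4,0,0,0,0,0,-1,-0.3,-0.6,0.1,0,0,-0.005,-1,0,-0.3,0,0,0,0,-1,0,0,0,0,0,0,-1]'

```text
time: 21.95
tool_pos: [366.4, 321.7, 46.6]
tool_rot: [1.005, 1.321, -0.995]
wrist_force: [0.0, 0.3, -0.1]
opening: 85.5
```

```bash
python3 st.py; python3 look.py w16 100 120 400 300
```

```text
21.95 [366.4 321.7  46.6] [ 0.724  0.258 -0.581  0.724 -0.006  2.016] r 487.6 pitch 1.563 az 0.72
[[0.009, 0.961, 0.276], [0.0, 0.276, -0.961], [-1.0, 0.009, 0.002]] [ 0.   0.3 -0.1] 85.4564734424051
scale 2.0
```

View pics/w16z.png

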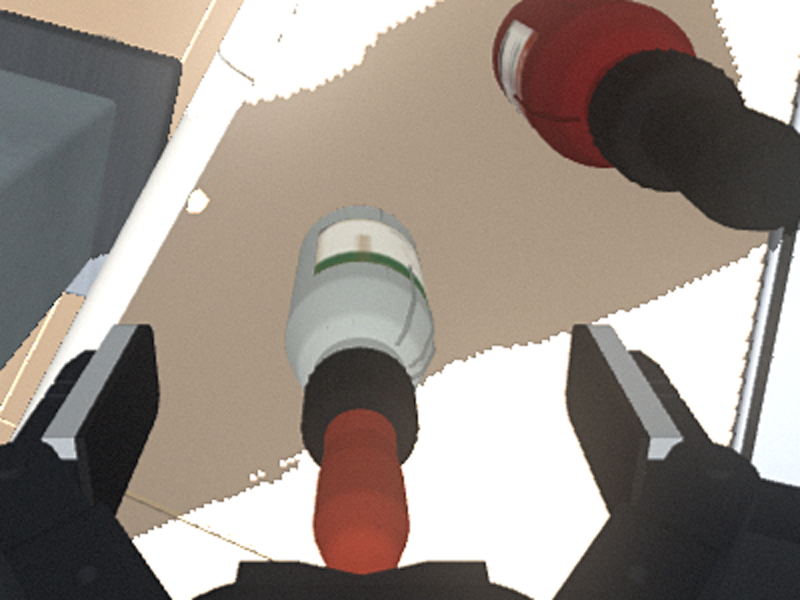

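Emit:
send_rows --plan '[0.5,-0.1,0,0,0,0,-1,0.3,0,0,0,0,0,-1,0,0,0,0,0,0,-1]'

```text
time: 22.3
tool_pos: [366.0, 321.9, 38.5]
tool_rot: [1.006, 1.321, -0.993]
wrist_force: [-0.6, -0.3, -0.1]
opening: 85.1
```

```bash
python3 st.py
```

```text
22.3 [366.  321.9  38.5] [ 0.725  0.267 -0.592  0.702 -0.006  2.017] r 487.4 pitch 1.562 az 0.721
[[0.011, 0.961, 0.276], [0.002, 0.276, -0.961], [-1.0, 0.011, 0.002]] [-0.6 -0.3 -0.1] 85.14663118421724
```

Emit:
send_rows --plan '[-0.1,0,0,0,0,0,1,0,0,0,0,0,0,1,0,0,0,0,0,0,1,0,0,0,0,0,0,1,0,0,0,0,0,0,1,0,0,0,0,0,0,1,0,0,0,0,0,0,1,0,0,0,0,0,0,1]'

```text
time: 23.1
tool_pos: [365.8, 321.7, 39.3]
tool_rot: [1.005, 1.321, -0.994]
wrist_force: [-0.7, -0.3, 0.3]
opening: 32.9
```

```bash
python3 st.py; python3 look.py w17 100 120 400 300
```

```text
23.1 [365.8 321.7  39.3] [ 0.725  0.267 -0.591  0.706 -0.006  2.017] r 487.1 pitch 1.563 az 0.721
[[0.01, 0.961, 0.276], [0.001, 0.276, -0.961], [-1.0, 0.01, 0.002]] [-0.7 -0.3  0.3] 32.89847057728106
scale 2.0
```

View pics/w17z.png

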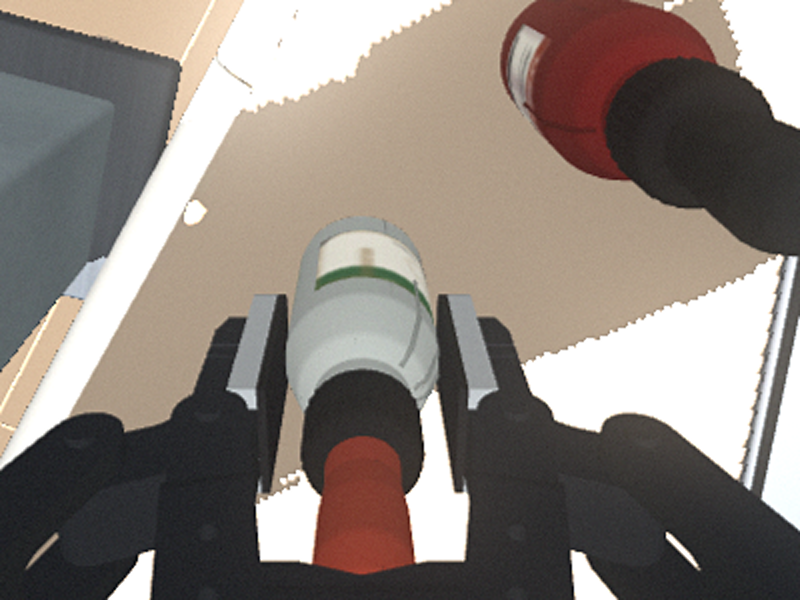

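Emit:
send_rows --plan '[-1,0,0,0,0,0,1,-3,0,0,0,0,0,1,-4,0,0,0,0,0,1,-4,0,0,0,0,0,1,-3,0,0,0,0,0,1,0,0,0,0,0,0,1]'

```text
time: 23.75
tool_pos: [362.8, 320.2, 196.5]
tool_rot: [1.003, 1.321, -0.997]
wrist_force: [0.8, 0.1, -0.9]
opening: 33.1
```

```bash
python3 st.py; python3 plan.py 546 287 185 0.297 6
```

```text
23.75 [362.8 320.2 196.5] [ 0.727  0.11  -0.382  1.073 -0.006  2.019] r 483.9 pitch 1.566 az 0.723
[[0.008, 0.961, 0.276], [-0.001, 0.276, -0.961], [-1.0, 0.007, 0.003]] [ 0.8  0.1 -0.9] 33.08215812794987
n 6 d [183.2 -33.2 -11.5] ang 0.019
0.216, 2.781, 1.374, -0.003, 0.001, -0.001, -1
0.212, 2.777, 1.383, -0.003, 0.001, -0.001, -1
0.208, 2.773, 1.391, -0.003, 0.001, -0.001, -1
0.204, 2.769, 1.399, -0.003, 0.001, -0.001, -1
0.2, 2.765, 1.407, -0.003, 0.001, -0.001, -1
0.196, 2.762, 1.415, -0.003, 0.001, -0.001, -1
```

Emit:
send_rows --plan '[0,2.8,1.4,-0.003,0,0,1,0.1,2.8,1.4,-0.003,0,0,1,0.1,2.8,1.4,-0.003,0,0,1,0.2,2.8,1.4,-0.003,0,0,1,0.2,2.8,1.4,-0.003,0,0,1,0.2,2.4,1.1,-0.003,0,0,1,0,0,0,0,0,0,1,0,0,0,0,0,0,1]'

```text
time: 24.55
tool_pos: [547.3, 287.0, 187.9]
tool_rot: [0.986, 1.331, -0.983]
wrist_force: [-0.0, -0.2, 0.4]
opening: 33.0
```

```bash
python3 st.py; python3 plan.py 546 287 60 0.297 6
```

```text
24.55 [547.3 287.  187.9] [ 0.485  0.363 -0.078  1.126 -0.004  1.755] r 618.0 pitch 1.567 az 0.483
[[0.005, 0.955, 0.296], [-0.001, 0.296, -0.955], [-1.0, 0.004, 0.003]] [-0.  -0.2  0.4] 33.02857904572722
n 6 d [  -1.3    0.  -127.9] ang 0.006
2.131, -0.03, -0.013, 0.001, 0.0, -0.001, -1
2.131, -0.029, -0.012, 0.001, 0.0, -0.001, -1
2.131, -0.027, -0.011, 0.001, 0.0, -0.001, -1
2.131, -0.025, -0.01, 0.001, 0.0, -0.001, -1
2.131, -0.024, -0.009, 0.001, 0.0, -0.001, -1
2.131, -0.022, -0.008, 0.001, 0.0, -0.001, -1
```

Emit:
send_rows --plan '[2.1,0,0,0,0,0,1,2.1,0,0,0,0,0,1,2.1,0,0,0,0,0,1,2.1,0,0,0,0,0,1,2.1,0,0,0,0,0,1,1.5,0,0,0,0,0,1,0.5,0,0,0,0,0,1,0,0,0,0,0,0,1]'

```text
time: 25.35
tool_pos: [538.3, 288.0, 58.7]
tool_rot: [0.979, 1.337, -0.982]
wrist_force: [0.4, -0.0, -1.5]
opening: 32.8
```

```bash
python3 st.py; python3 plan.py 546 287 45 0.297 2;  python3 look.py w18 0 0 560 420
```

```text
25.35 [538.3 288.   58.7] [ 0.492  0.451 -0.26   0.86  -0.002  1.757] r 610.5 pitch 1.572 az 0.491
[[0.0, 0.953, 0.301], [-0.002, 0.301, -0.953], [-1.0, -0.0, 0.002]] [ 0.4 -0.  -1.5] 32.77563801126566
n 2 d [  7.7  -1.  -13.7] ang 0.009
0.684, 0.352, 0.163, 0.005, 0.001, 0.0, -1
0.684, 0.353, 0.163, 0.005, 0.001, 0.0, -1
scale 1.4285714285714286
```

View pics/w18z.png

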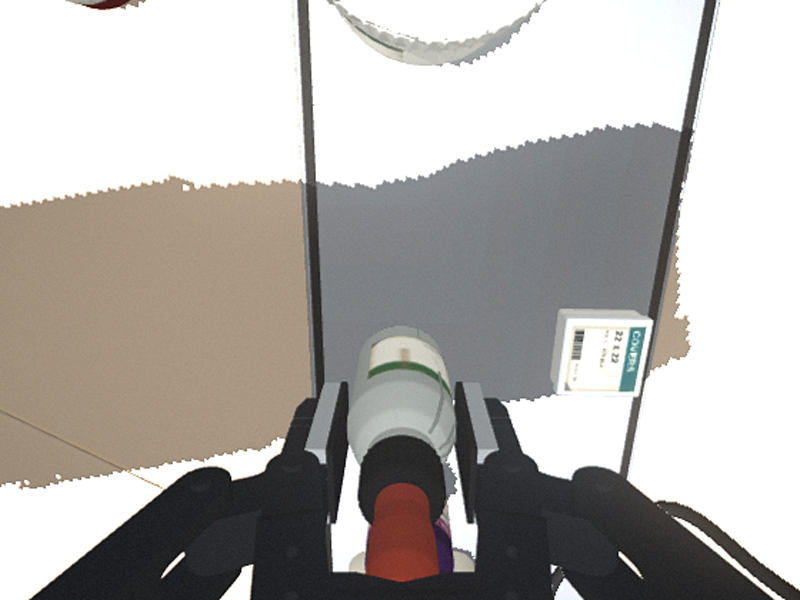

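Emit:
send_rows --plan '[0.4,0.4,0.1,0,0,0,1,0.5,0.3,0.1,0,0,0,1,0.2,0,0,0,0,0,1,0,0,0,0,0,0,1]'

```text
time: 25.8
tool_pos: [548.2, 289.6, 50.4]
tool_rot: [0.983, 1.335, -0.977]
wrist_force: [-0.3, -0.3, -0.5]
opening: 32.9
```

```bash
python3 st.py; python3 plan.py 546 287 44 0.297 1
```

```text
25.8 [548.2 289.6  50.4] [ 0.487  0.471 -0.25   0.845 -0.002  1.751] r 620.0 pitch 1.566 az 0.486
[[0.005, 0.953, 0.302], [0.0, 0.302, -0.953], [-1.0, 0.005, 0.001]] [-0.3 -0.3 -0.5] 32.88629843681523
n 1 d [-2.2 -2.6 -6.4] ang 0.011
0.638, -0.296, 0.179, 0.01, 0.001, -0.005, -1
```

Emit:
send_rows --plan '[0.5,-0.1,0.2,0,0,0,1,0.3,-0.1,0,0,0,0,1,0,0,0,0,0,0,1]'

```text
time: 26.1
tool_pos: [548.0, 287.1, 43.3]
tool_rot: [0.984, 1.334, -0.976]
wrist_force: [-0.0, -0.5, 1.5]
opening: 32.9
```

```bash
python3 st.py; python3 plan.py 546 287 44 0.297 1
```

```text
26.1 [548.  287.1  43.3] [ 0.484  0.474 -0.263  0.826 -0.002  1.748] r 618.6 pitch 1.564 az 0.483
[[0.007, 0.953, 0.301], [0.001, 0.301, -0.954], [-1.0, 0.007, 0.001]] [-0.  -0.5  1.5] 32.94810672730649
n 1 d [-2.  -0.1  0.7] ang 0.012
-0.075, -0.191, -0.046, 0.009, 0.001, -0.007, -1
```

Emit:
send_rows --plan '[0,0,0,0,0,0,-0.5,0,0,0,0,0,0,-0.5,0,0,0,0,0,0,-0.5,0,0,0,0,0,0,-0.5,-1,0,0,0,0,0,-0.5,-3,0,0,0,0,0,-0.5,-4,0,0,0,0,0,-0.5,-4,0,0,0,0,0,-0.5,-1,0,0,0,0,0,-0.5,0,0,0,0,0,0,-1]'

```text
time: 27.1
tool_pos: [545.8, 286.4, 179.3]
tool_rot: [0.983, 1.335, -0.977]
wrist_force: [-0.1, 0.1, -1.0]
opening: 77.2
```

```bash
python3 st.py;python3 look.py w19 0 0 560 420; python3 plan.py 398 389 140 0.297 6
```

```text
27.1 [545.8 286.4 179.3] [ 0.484  0.364 -0.096  1.106 -0.002  1.749] r 616.4 pitch 1.566 az 0.483
[[0.005, 0.953, 0.301], [0.0, 0.301, -0.954], [-1.0, 0.005, 0.001]] [-0.1  0.1 -1. ] 77.18766422927172
scale 1.4285714285714286
n 6 d [-147.8  102.6  -38.8] ang 0.011
0.634, -1.837, -2.375, 0.002, 0.0, -0.001, -1
0.636, -1.84, -2.372, 0.002, 0.0, -0.001, -1
0.638, -1.843, -2.369, 0.002, 0.0, -0.001, -1
0.64, -1.846, -2.366, 0.002, 0.0, -0.001, -1
0.642, -1.849, -2.363, 0.002, 0.0, -0.001, -1
0.644, -1.853, -2.36, 0.002, 0.0, -0.001, -1
```

View pics/w19z.png

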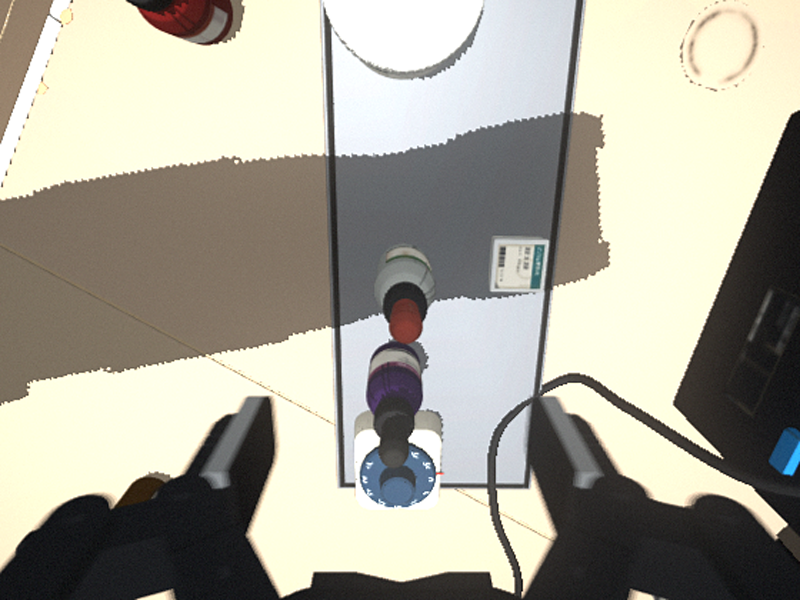

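Emit:
send_rows --plan '[0.3,-1.8,-2.4,0,0,0,-1,0.6,-1.8,-2.4,0,0,0,-1,0.6,-1.8,-2.4,0,0,0,-1,0.6,-1.8,-2.4,0,0,0,-1,0.6,-1.8,-2.3,0,0,0,-1,0.6,-1.4,-1.6,0,0,0,-1,0,0,0,0,0,0,-1,0,0,0,0,0,0,-1]'

```text
time: 27.95
tool_pos: [396.3, 381.4, 131.3]
tool_rot: [0.971, 1.337, -0.993]
wrist_force: [0.0, -0.2, -0.2]
opening: 85.2
```

```bash
python3 st.py;python3 look.py w20 0 0 560 420; python3 plan.py 398 389 40 0.297 5
```

```text
27.95 [396.3 381.4 131.3] [ 0.768  0.292 -0.312  0.98  -0.003  2.035] r 550.0 pitch 1.584 az 0.766
[[-0.007, 0.954, 0.299], [-0.011, 0.299, -0.954], [-1.0, -0.01, 0.009]] [ 0.  -0.2 -0.2] 85.23306358696624
scale 1.4285714285714286
n 5 d [  1.7   7.9 -91.2] ang 0.015
1.822, 0.1, -0.156, 0.001, 0.002, 0.002, -1
1.822, 0.096, -0.153, 0.001, 0.002, 0.002, -1
1.822, 0.092, -0.15, 0.001, 0.002, 0.002, -1
1.823, 0.088, -0.147, 0.001, 0.002, 0.002, -1
1.823, 0.083, -0.144, 0.001, 0.002, 0.002, -1
```

View pics/w20z.png

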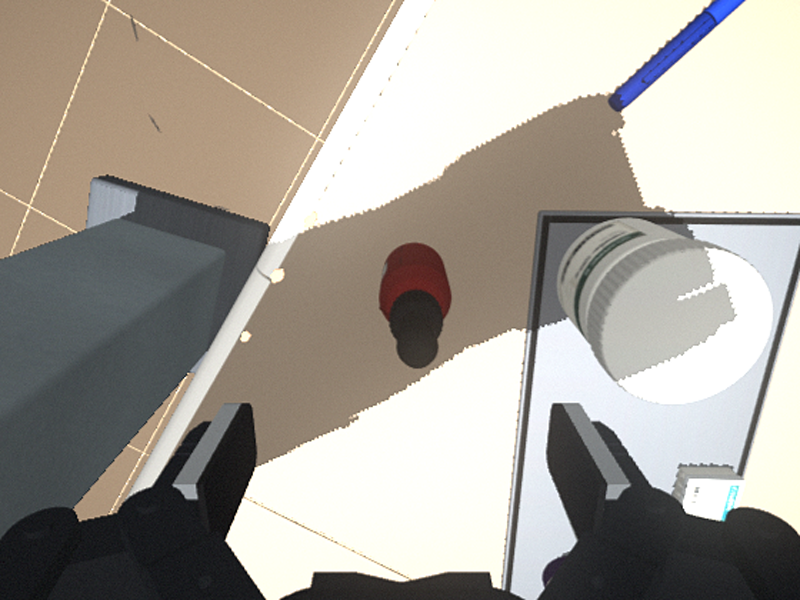

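```bash
python3 - <<'E'
from bpw import *
g=mk("w20");g("redbulb",(417,344),103);g("redbase",(414,252),4);g("jarcorner",(545,217),4);g("jartop",(680,326),79)
E
```

```text
redbulb [399.7 391.1] n 496.3 t 258.0
redbase [397.3 399.2] n 496.4 t 266.4
jarcorner [456.5 437.6] n 564.2 t 286.0
jartop [501.8 420.5] n 602.6 t 256.4
```

Emit:
send_rows --plan '[0.5,0.2,-0.5,0,0,0.005,-1,1.5,0.1,-0.5,0,0,0.005,-1,2.0,0.1,-0.1,0,0,0,-1,2.0,0.1,0,0,0,0,-1,2.0,0,0,0,0,0,-1,0.8,0,0,0,0,0,-1,0,0,0,0,0,0,-1]'

```text
time: 28.7
tool_pos: [405.1, 392.3, 39.4]
tool_rot: [0.988, 1.325, -0.988]
wrist_force: [-0.6, 0.4, 0.3]
opening: 85.2
```

```bash
python3 st.py;python3 look.py w21 100 120 400 300; python3 plan.py 399 391 40 0.297 2
```

```text
28.7 [405.1 392.3  39.4] [ 0.775  0.395 -0.401  0.774 -0.009  2.05 ] r 563.9 pitch 1.57 az 0.769
[[0.007, 0.957, 0.291], [-0.005, 0.291, -0.957], [-1.0, 0.005, 0.007]] [-0.6  0.4  0.3] 85.20321543975567
scale 2.0
n 2 d [-6.2 -1.4  0.1] ang 0.009
-0.005, -0.318, -0.021, -0.001, 0.004, -0.003, -1
-0.004, -0.318, -0.021, -0.001, 0.004, -0.003, -1
```

View pics/w21z.png

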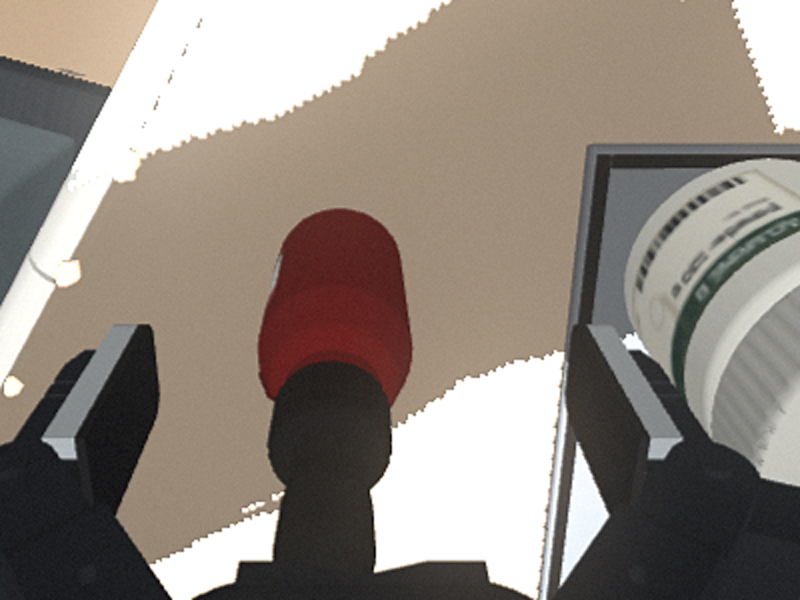

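Emit:
send_rows --plan '[-0.1,-0.4,0,0,0,0,-1,0,-0.3,0,0,0,0,-1,0,0,0,0,0,0,0.4,0,0,0,0,0,0,1,0,0,0,0,0,0,1,0,0,0,0,0,0,1,0,0,0,0,0,0,1,0,0,0,0,0,0,1,0,0,0,0,0,0,1,0,0,0,0,0,0,1,0,0,0,0,0,0,1]'

```text
time: 29.85
tool_pos: [400.2, 392.3, 45.0]
tool_rot: [0.993, 1.324, -0.983]
wrist_force: [-0.4, -0.1, 1.3]
opening: 32.8
```

```bash
python3 st.py; python3 look.py w22 100 120 400 300
```

```text
29.85 [400.2 392.3  45. ] [ 0.781  0.378 -0.411  0.774 -0.009  2.057] r 560.4 pitch 1.563 az 0.775
[[0.012, 0.957, 0.29], [-0.001, 0.29, -0.957], [-1.0, 0.011, 0.004]] [-0.4 -0.1  1.3] 32.77423183246013
scale 2.0
```

View pics/w22z.png

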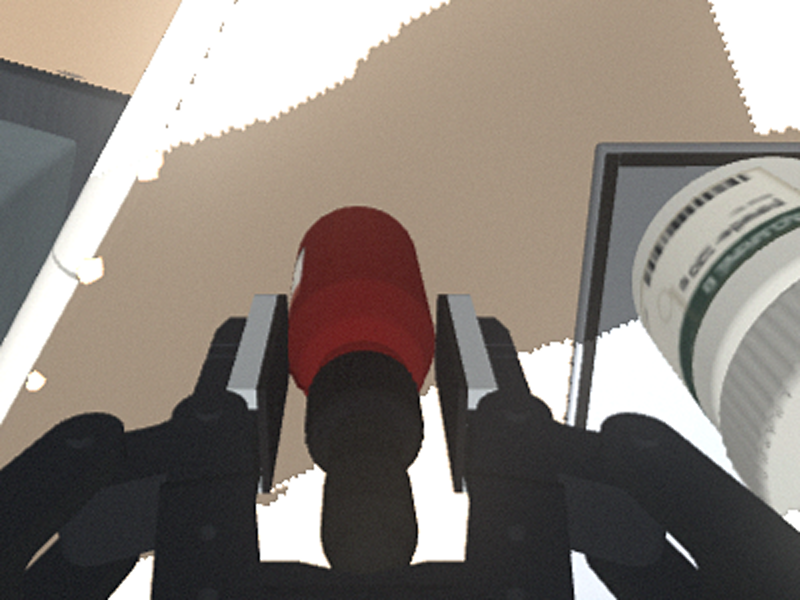

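Emit:
send_rows --plan '[-1,0,0,0,0,0,1,-3,0,0,0,0,0,1,-4,0,0,0,0,0,1,-4,0,0,0,0,0,1,-3,0,0,0,0,0,1,0,0,0,0,0,0,1]' --squeeze 45

```text
time: 30.5
tool_pos: [397.1, 391.1, 201.9]
tool_rot: [0.991, 1.325, -0.986]
wrist_force: [0.3, -0.2, -0.3]
opening: 32.5
```

```bash
python3 st.py; python3 plan.py 525.5 355 190 0.297 5;python3 look.py w23 100 120 400 300
```

```text
30.5 [397.1 391.1 201.9] [ 0.783  0.243 -0.208  1.115 -0.009  2.059] r 557.4 pitch 1.566 az 0.778
[[0.009, 0.957, 0.29], [-0.003, 0.29, -0.957], [-1.0, 0.008, 0.006]] [ 0.3 -0.2 -0.3] 32.49143787272286
n 5 d [128.4 -36.1 -11.9] ang 0.01
0.265, 2.245, 1.434, -0.0, 0.001, -0.002, -1
0.26, 2.245, 1.436, -0.0, 0.001, -0.002, -1
0.255, 2.245, 1.437, -0.0, 0.001, -0.002, -1
0.249, 2.245, 1.438, -0.0, 0.001, -0.002, -1
0.244, 2.244, 1.44, -0.0, 0.001, -0.002, -1
scale 2.0
```

View pics/w23z.png

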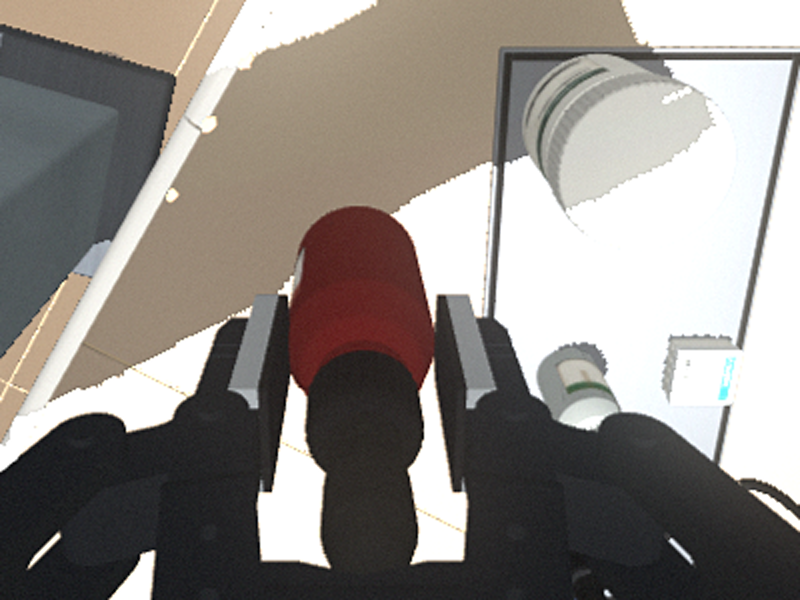

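Emit:
send_rows --plan '[0,2.2,1.4,0,0,0,1,0.1,2.2,1.4,0,0,0,1,0.2,2.2,1.4,0,0,0,1,0.2,2.2,1.4,0,0,0,1,0.2,2.0,1.2,0,0,0,1,0,0,0,0,0,0,1,0,0,0,0,0,0,1]'

```text
time: 31.25
tool_pos: [519.0, 352.4, 185.0]
tool_rot: [0.978, 1.33, -0.997]
wrist_force: [-1.0, 0.0, -1.6]
opening: 32.5
```

```bash
python3 st.py; python3 plan.py 525.5 355 65 0.297 6;python3 look.py w24 0 0 560 420
```

```text
31.25 [519.  352.4 185. ] [ 0.601  0.393 -0.041  1.146 -0.008  1.875] r 627.4 pitch 1.58 az 0.597
[[-0.003, 0.956, 0.292], [-0.012, 0.292, -0.956], [-1.0, -0.006, 0.011]] [-1.   0.  -1.6] 32.5013238259093
n 6 d [   6.5    2.6 -120. ] ang 0.012
1.999, 0.128, -0.031, -0.0, 0.002, 0.001, -1
1.999, 0.126, -0.027, -0.0, 0.002, 0.001, -1
2.0, 0.124, -0.023, -0.0, 0.002, 0.001, -1
2.0, 0.122, -0.02, -0.0, 0.002, 0.001, -1
2.0, 0.12, -0.016, -0.0, 0.002, 0.001, -1
2.0, 0.118, -0.013, -0.0, 0.002, 0.001, -1
scale 1.4285714285714286
```

View pics/w24z.png

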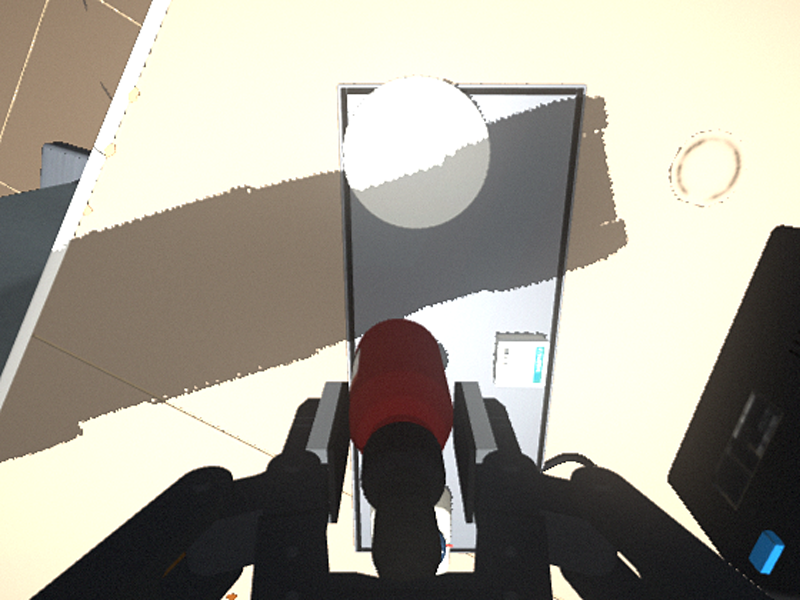

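```bash
python3 - <<'E'
from bpw import *
g=mk("w24");g("jar",(417,152),79);g("c1",(342,86),4);g("c2",(584,87),4);g("c3",(545,470),4)
E
```

```text
jar [505.9 421. ] n 606.6 t 255.7
c1 [456.6 438.9] n 564.7 t 287.2
c2 [590.  479.1] n 704.0 t 286.8
c3 [670.3 225.6] n 707.1 t 20.9
```

Emit:
send_rows --plan '[2,0.2,0,0,0,0,1,2,0.2,0,0,0.003,0,1,2,0.2,0,0,0.003,0,1,2,0.2,0,0,0.003,0,1,2,0.2,0,0,0,0,1,1.2,0.1,0,0,0,0,1,0,0,0,0,0,0,1]'

```text
time: 32.0
tool_pos: [521.7, 356.7, 68.3]
tool_rot: [0.976, 1.342, -0.991]
wrist_force: [-0.2, -1.0, -0.9]
opening: 33.0
```

```bash
python3 st.py; python3 plan.py 525.5 355 50 0.297 2
```

```text
32.0 [521.7 356.7  68.3] [ 0.599  0.485 -0.181  0.914  0.002  1.866] r 632.0 pitch 1.581 az 0.6
[[-0.009, 0.954, 0.299], [-0.004, 0.299, -0.954], [-1.0, -0.01, 0.001]] [-0.2 -1.  -0.9] 32.96645798583364
n 2 d [  3.8  -1.7 -18.3] ang 0.012
0.915, 0.166, 0.137, 0.003, 0.001, 0.005, -1
0.916, 0.162, 0.138, 0.003, 0.001, 0.005, -1
```

Emit:
send_rows --plan '[0.6,0.2,0.1,0,0,0.005,1,0.8,0.1,0.1,0,0,0.003,1,0.3,0,0,0,0,0,1,0,0,0,0,0,0,1]'

```text
time: 32.4
tool_pos: [525.6, 356.8, 52.4]
tool_rot: [0.983, 1.337, -0.981]
wrist_force: [0.1, -0.6, -0.4]
opening: 32.3
```

```bash
python3 st.py; python3 plan.py 525.5 355 49 0.297 1
```

```text
32.4 [525.6 356.8  52.4] [ 5.970e-01  4.970e-01 -2.030e-01  8.700e-01 -1.000e-03  1.863e+00] r 635.3 pitch 1.569 az 0.596
[[0.002, 0.954, 0.3], [0.0, 0.3, -0.954], [-1.0, 0.002, 0.0]] [ 0.1 -0.6 -0.4] 32.260003791379866
n 1 d [-0.1 -1.8 -3.4] ang 0.008
0.339, -0.068, 0.168, 0.008, 0.0, -0.002, -1
```

Emit:
send_rows --plan '[0.3,0,0.1,0,0,0,1,0.2,0,0,0,0,0,1,0,0,0,0,0,0,1]'

```text
time: 32.7
tool_pos: [526.8, 356.4, 49.7]
tool_rot: [0.985, 1.336, -0.979]
wrist_force: [-0.0, -0.1, -0.9]
opening: 32.5
```

```bash
python3 st.py
```

```text
32.7 [526.8 356.4  49.7] [ 0.595  0.499 -0.207  0.861 -0.     1.861] r 636.0 pitch 1.567 az 0.595
[[0.004, 0.954, 0.3], [0.002, 0.3, -0.954], [-1.0, 0.004, -0.001]] [-0.  -0.1 -0.9] 32.51244605501941
```

Emit:
send_rows --plan '[0,0,0,0,0,0,-0.5,0,0,0,0,0,0,-0.5,0,0,0,0,0,0,-0.5,0,0,0,0,0,0,-0.5,-1,0,0,0,0,0,-0.5,-3,0,0,0,0,0,-0.5,-4,0,0,0,0,0,-0.5,-4,0,0,0,0,0,-0.5,-3,0,0,0,0,0,-0.5,-3,0,-2,0,0,0,-1,0,0,-2,0,0,0,-1,0,0,0,0,0,0,-1]'

```text
time: 33.9
tool_pos: [513.8, 394.5, 241.3]
tool_rot: [0.988, 1.335, -0.979]
wrist_force: [-0.2, 0.0, -1.2]
opening: 85.4
```

```bash
python3 st.py;python3 look.py w25 0 0 560 420; python3 - <<'E'
from h import *
cv2.imwrite("pics/top1.png",r.snapshot("top"))
a=r.snapshot("side");cv2.imwrite("pics/side1.png",a);cv2.imwrite("pics/side1z.png",cv2.resize(a[150:320,180:400],(776,600),interpolation=2))
E
```

```text
33.9 [513.8 394.5 241.3] [ 0.655  0.397  0.094  1.261 -0.     1.923] r 647.8 pitch 1.565 az 0.655
[[0.005, 0.955, 0.298], [0.003, 0.298, -0.955], [-1.0, 0.006, -0.002]] [-0.2  0.  -1.2] 85.36783253584196
scale 1.4285714285714286
```

View pics/w25z.png

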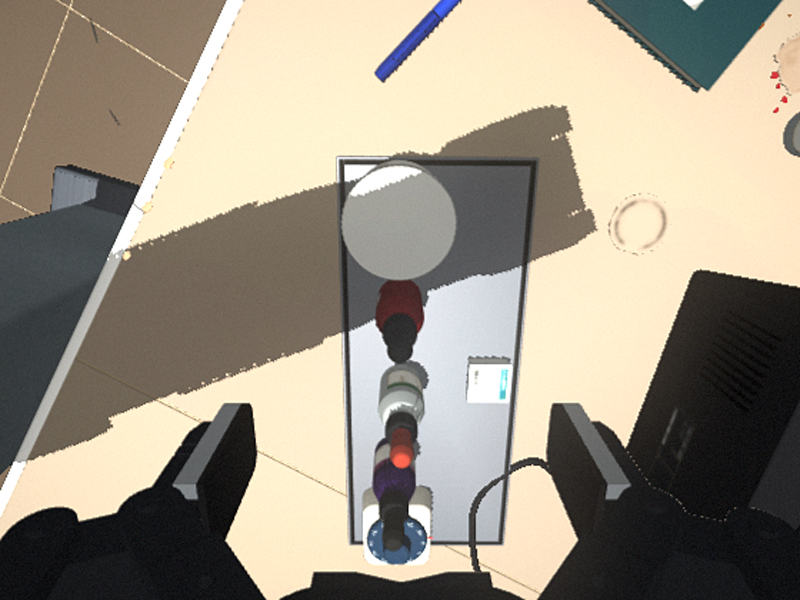

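View pics/side1z.png

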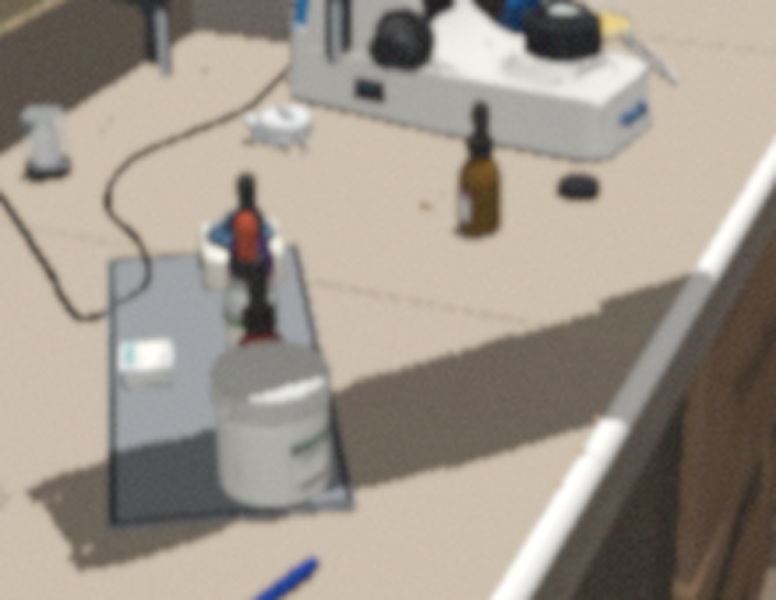

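View pics/top1.png

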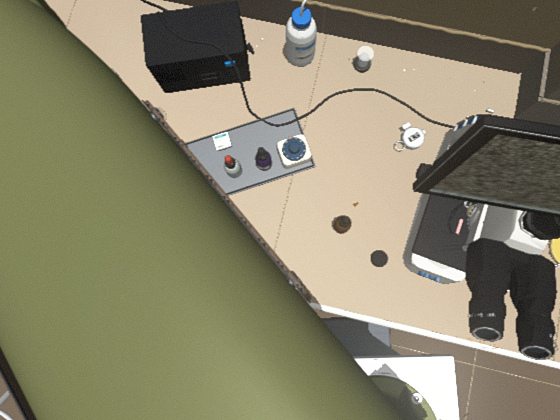

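Emit:
send_rows --plan '[-1,-0.7,-3.3,-0.05,0,0,-1,-1,-0.7,-3.3,-0.05,0,0,-1,-1,-0.7,-3.3,-0.05,0,0,-1,-1,-0.7,-3.3,-0.05,0,0,-1,-1,-0.7,-3.3,-0.05,0,0,-1,-1,-0.7,-3.3,-0.05,0,0,-1,-1,-0.7,-3.3,-0.05,0,0,-1,0,0,0,0,0,0,-1]'

```text
time: 34.85
tool_pos: [365.8, 574.2, 299.5]
tool_rot: [0.7, 1.45, -0.73]
wrist_force: [0.8, -0.7, 0.7]
opening: 85.4
```

```bash
python3 st.py; python3 - <<'E'
from h import *
a=r.snapshot("top");cv2.imwrite("pics/top2.png",a)
cv2.imwrite("pics/top2z.png",cv2.resize(a[90:240,130:330],(800,600),interpolation=2))
E
```

```text
34.85 [365.8 574.2 299.5] [ 1.004  0.484  0.354  1.459 -0.002  1.921] r 680.8 pitch 1.589 az 1.004
[[-0.009, 0.793, 0.609], [-0.017, 0.609, -0.793], [-1.0, -0.017, 0.008]] [ 0.8 -0.7  0.7] 85.43065704557351
```

View pics/top2z.png

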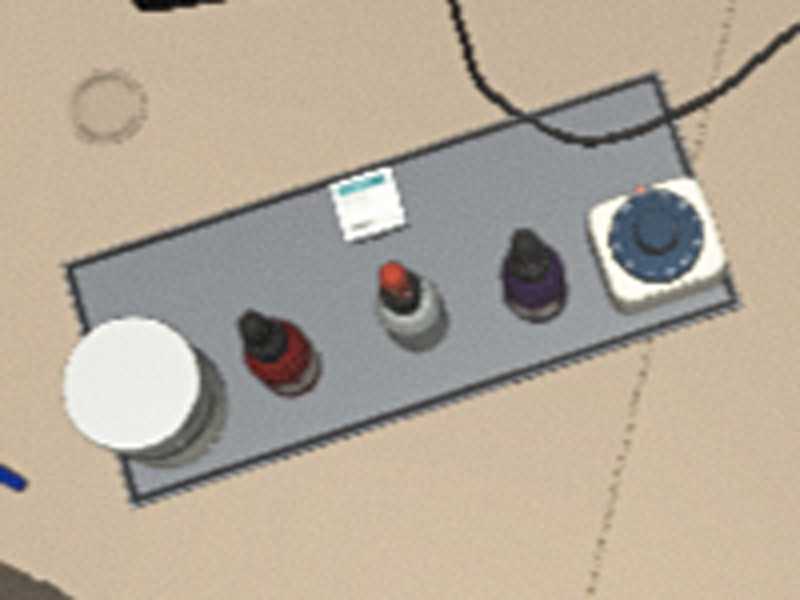

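```bash
python3 - <<'E'
from h import *
f=lambda p,z:bp("top",(130+p[0]/4,90+p[1]/4),z)[:2]
C=[f(p,4) for p in [(68,264),(656,75),(738,304),(137,501)]]
mid=np.mean(C,0);y=(C[0]+C[3]-C[1]-C[2]);y/=np.linalg.norm(y);x=np.array([y[1],-y[0]]);row=mid-27.5*x
g=lambda q:((q-row)@x).round(1).item().__str__()+" "+str(((q-row)@y).round(1))
for n,p,z in [("jar",(132,384),79),("timer",(657,238),46),("red bulb",(254,324),106),("red base",(297,375),4),("clear bulb",(393,274),106),("clear base",(418,330),4),("purple bulb",(523,242),106),("purple base",(537,301),4),("slip",(370,205),18),("redneck",(267,338),82),("clearneck",(402,295),82),("purpleneck",(527,258),82)]:
    print(n,g(f(p,z)))
E
```

```text
jar -1.3 140.1
timer -4.3 -137.5
red bulb 0.7 69.2
red base -3.3 69.0
clear bulb 3.1 -2.9
clear base -0.3 -1.1
purple bulb -1.9 -68.6
purple base -5.5 -67.9
slip 71.3 2.4
redneck -1.1 68.4
clearneck -1.5 -2.7
purpleneck -3.3 -68.5
```

```bash
python3 - <<'E'
from h import *
r.snapshot("top");print(r.search_frame("brown_mid","top")[:2]);s=r.get_state();print(s["time"],s["qvel"].round(3))
print(r.job_done())
E
```

```text
[{'location': [342.7, 225.4], 'p': 0.63}]
35.0 [-0.02  -0.007 -0.004 -0.001  0.001  0.002]
the job is handed in; nothing more can be done
None
```

The staining line is set out and the job was handed in at 35.0 s of the 115 s allowed. The three bottles stand upright in the row, and the cover slip box lies flat behind the clear one.

The last top picture gave these positions in the mat frame, with x across the row (away from the robot) and y along it (positive towards the jar):

| Thing | x (mm) | y (mm) |
|---|---|---|
| Timer | −4 | −138 |
| Purple bottle | −3 | −68 |
| Clear bottle | 0 | −2 |
| Red bottle | −1 | 69 |
| Jar | −1 | 140 |
| Slip box | 71 | 2 |

- **Tolerances:** by these numbers all four placed things are inside their limits, with about 10 mm to spare. The spacings from timer to jar come out at roughly 66 to 71 mm.
- **Brown bottle:** the network found it in the top picture within about 1.5 pixels of where it was at the start, so it has not moved noticeably. I did not check the four stock bottles separately, but the arm did no work near them.
- **Arm:** at hand-in it stood clear to the left at about 300 mm height, with the gripper open and empty.
- **Disagreement:** early on, the top and wrist cameras differed by 2 to 12 mm along y. I placed everything by the wrist camera's measurements. The final top-camera check compares each thing with the mat, timer and jar in the same picture, and it agreed with those placements.

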